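# Load the trackball test stand from the J-track magazine and start the run

## Task

Load the trackball test stand: turn the ball magazine's exit cover until its pointer stands at the double line (open), then push every ball in the curved track round to the exit, lift it out there and seat it in a free nest of the test stand. When all balls are seated, start the stand by pressing its keys fully, one at a time: first the round key, then the square one, then the long bar. Leave the cover turned back with its pointer at the single line (shut), and do not disturb the tools lying round the work.

Things in the scene. Friction and masses are not known exactly. Their poses are not given: they have to be found in the camera images.
- magazine: Ball magazine: black base plate 224 x 224 mm, 8 thick, with a J-shaped aluminium ball track. Origin: centre of the plate, on the bench, under the hub; z up. In its frame (mm, angles counter-clockwise from +x) the track's middle line is an arc of radius 76 about the origin from 128 deg (closed end) through 90, 0 to -90 deg, then straight from (0, -76) to the exit (-76, -76)
- track_mid (a point): point of the track's middle line at 0 deg of the magazine, at ball centre height (33 mm). The track is 54 mm wide inside (floor 8 mm above the bench). Lips overhang both sides, 48.5 to 52.5 mm above the bench, leaving a 40 mm slot (radius 56 to 96): closed fingers reach down through it behind a ball, tips 8 to 18 mm above the floor, and push; a ball cannot come out through it
- track_end (a point): point of the middle line at the closed end of the track (128 deg of the magazine), at ball centre height. Two ribs on the side walls at 84 deg leave 42 mm between them: no ball comes nearer the end than 73 deg (centre), so there is always room for closed fingers behind the last ball
- exit (a point): centre of a ball lying at the exit, 33 mm above the bench (it rests within 4 mm of this). The lips end 31 mm before it, so the track is open above there; a wall 26 mm beyond ends the track. Both side walls have a cut-out 40 mm wide, so that a ball there is gripped along the magazine's y axis. A bar 1.5 mm high across the floor, 12 mm before the exit, keeps the ball there
- cover (a joint): steel exit cover turning on the hub: arm with a round end of 64 mm, 60.5 to 64.5 mm above the bench, over the ball tops. Rad, growing CLOCKWISE seen from above: 0 = shut (round end over the exit, pointer opposite the arm at the single line on the hub), 1.2 = open (pointer at the double line). Turns from -0.25 to 1.5, no stops at the marks, stays where left (friction 0.06 N m)
- cover_grip (a point): middle of the black bar knob of the cover, on the hub's axis, 75.5 mm above the bench: bar 44 x 14 mm, up to 83.5 mm, on a 42 mm disc whose top is at 67.5 mm. At joint value 0 bar and arm lie along 225 deg (-x -y) of the magazine and turn with the joint; grip it across its 14 mm. The hub below has a flange of radius 56 mm, top at 52.5 mm
- stand: Test stand fixed to the bench: grey case 222 x 168 mm, top 30 mm above the bench; origin at the centre of its underside, front (three white keys) towards its -x, four ball nests in two rows of two behind the keys
- key_round_top (a point): centre of the top of the round key (26 mm across), 38 mm above the bench, at x = -83, y = 14 mm of the stand
- key_square_top (a point): centre of the top of the square key (25 mm), 38 mm above the bench, at x = -83, y = 56 mm of the stand
- key_bar_top (a point): centre of the top of the long key (54 mm along the stand's y, 22 mm wide), 38 mm above the bench, at x = -83, y = -42 mm of the stand
- key_round (a joint): spring travel of this key in m: 0 up, 0.005 fully down (about 4.5 N); it counts as pressed beyond 0.003 (3.2 N)
- key_square (a joint): spring travel of this key in m: 0 up, 0.005 fully down (about 4.5 N); it counts as pressed beyond 0.003 (3.2 N)
- key_bar (a joint): spring travel of this key in m: 0 up, 0.005 fully down (about 4.5 N); it counts as pressed beyond 0.003 (3.2 N)
- nest_1 (a point): centre of a ball seated in nest 1, 58 mm above the bench, at x = 65, y = 40 mm in the stand's frame. A flat seat (33 mm above the bench) between four 8 mm pins, tops 61 mm above the bench, 31 mm from the centre along the stand's +-x and +-y (2 mm of play); the fingers go between the pins, gripping at 45 deg to the stand's axes
- nest_2 (a point): centre of a ball seated in nest 2, 58 mm above the bench, at x = 65, y = -40 mm in the stand's frame. A flat seat (33 mm above the bench) between four 8 mm pins, tops 61 mm above the bench, 31 mm from the centre along the stand's +-x and +-y (2 mm of play); the fingers go between the pins, gripping at 45 deg to the stand's axes
- nest_3 (a point): centre of a ball seated in nest 3, 58 mm above the bench, at x = -15, y = 40 mm in the stand's frame. A flat seat (33 mm above the bench) between four 8 mm pins, tops 61 mm above the bench, 31 mm from the centre along the stand's +-x and +-y (2 mm of play); the fingers go between the pins, gripping at 45 deg to the stand's axes
- nest_4 (a point): centre of a ball seated in nest 4, 58 mm above the bench, at x = -15, y = -40 mm in the stand's frame. A flat seat (33 mm above the bench) between four 8 mm pins, tops 61 mm above the bench, 31 mm from the centre along the stand's +-x and +-y (2 mm of play); the fingers go between the pins, gripping at 45 deg to the stand's axes
- ball_1_center (a point): centre of ball 1: a plain white trackball of 50 mm, 0.09 to 0.15 kg, all alike (None if it is not there); at the start in the track of the magazine, centre 33 mm above the bench. Smooth; it rolls when pushed and soon stops; balls in a row can be pushed together from behind the last one
- ball_2_center (a point): centre of ball 2: a plain white trackball of 50 mm, 0.09 to 0.15 kg, all alike (None if it is not there); at the start in the track of the magazine, centre 33 mm above the bench. Smooth; it rolls when pushed and soon stops; balls in a row can be pushed together from behind the last one
- ball_3_center (a point): centre of ball 3: a plain white trackball of 50 mm, 0.09 to 0.15 kg, all alike (None if it is not there); at the start in the track of the magazine, centre 33 mm above the bench. Smooth; it rolls when pushed and soon stops; balls in a row can be pushed together from behind the last one
- ball_4_center (a point): centre of ball 4: a plain white trackball of 50 mm, 0.09 to 0.15 kg, all alike (None if it is not there); at the start in the track of the magazine, centre 33 mm above the bench. Smooth; it rolls when pushed and soon stops; balls in a row can be pushed together from behind the last one
- driver: red screwdriver lying on the bench, 187 mm long; a bystander
- tape_roll: roll of masking tape, 103 mm; a bystander
- hexkeys: red folding hex key set, 85 mm; a bystander

How it is judged (in metres and radians):
On the way, in this order (a step that is already met when the one before it is completed fails the run):
1. the exit cover is turned to the open mark (within 0.12 rad) (value of joint cover between 1.08 and 1.32 rad), for 0.2 s.
2. every ball is seated in a nest and let go ((distance between ball_1_center and nest_1 below 0.006 m or distance between ball_1_center and nest_2 below 0.006 m or distance between ball_1_center and nest_3 below 0.006 m or distance between ball_1_center and nest_4 below 0.006 m) and contact force between the fingers and ball_1 below 0.1 N and (distance between ball_2_center and nest_1 below 0.006 m or distance between ball_2_center and nest_2 below 0.006 m or distance between ball_2_center and nest_3 below 0.006 m or distance between ball_2_center and nest_4 below 0.006 m) and contact force between the fingers and ball_2 below 0.1 N and (distance between ball_3_center and nest_1 below 0.006 m or distance between ball_3_center and nest_2 below 0.006 m or distance between ball_3_center and nest_3 below 0.006 m or distance between ball_3_center and nest_4 below 0.006 m) and contact force between the fingers and ball_3 below 0.1 N and (distance between ball_4_center and nest_1 below 0.006 m or distance between ball_4_center and nest_2 below 0.006 m or distance between ball_4_center and nest_3 below 0.006 m or distance between ball_4_center and nest_4 below 0.006 m) and contact force between the fingers and ball_4 below 0.1 N), for 0.2 s.
3. the round key is pressed, the others up (value of joint key_round above 0.003 m and value of joint each of key_square, key_bar below 0.0015 m), for 0.1 s.
4. the square key is pressed, the others up (value of joint key_square above 0.003 m and value of joint each of key_round, key_bar below 0.0015 m), for 0.1 s.
5. the long key is pressed, the others up (value of joint key_bar above 0.003 m and value of joint each of key_round, key_square below 0.0015 m), for 0.1 s.
At the end, for the whole second after the job is handed in: Every ball rests in a nest (centre within 6 mm of the nest's), let go; the cover's pointer is at the single line within 0.12 rad (7 degrees); all three keys are up again (all of step 2 and value of joint cover between -0.12 and 0.12 rad and value of joint each of key_round, key_square, key_bar below 0.0015 m); the robot touches nothing.
It fails at once if the screwdriver is pushed more than 4 cm from its place (distance of driver from where it was at the start of the episode above 0.04 m).
It fails at once if the roll of tape is pushed more than 4 cm from its place (distance of tape_roll from where it was at the start of the episode above 0.04 m).
It fails at once if the hex key set is pushed more than 4 cm from its place (distance of hexkeys from where it was at the start of the episode above 0.04 m).
Of ball_1, ball_2, ball_3, ball_4 only 2 to 4 are there at a start; the rules pass over those that are not, and their reading is None.
At some moment in a run one of ball_1, ball_2, ball_3, ball_4 may be knocked a few centimetres aside while the robot is not near it.
It also fails if it takes over 210 s, if anything falls off the work surface, if the arm or the gripper's body presses on something with over 40 N, if the wrist force passes 120 N, or if a joint passes its speed limit or range.

## Robot

A 6-joint arm with a two-finger parallel gripper is mounted at the origin on a cart in front of the work surface, level with it; the furniture and walls round the work are solid. World frame = base frame: x ahead of the robot, y to its left, z up, the work surface at z = 0. Lengths are in m, angles in degrees, forces in N, time in s.
With the tool pointing down it reaches from about 0.375 to 0.9 m from the base axis. Payload 3.1 kg.
Tool frame: the origin (TCP) lies between the finger pads; the fingertips stand 22 mm ahead of it and the grasp point (between the pads) lies 3 mm ahead of it; y points along the fingers, x is the direction in which the jaws open and shut, and the axes are right-handed (so a half turn about y gives the same grasp; the last joint's range is limited). The gripper opens to 87 mm and grips with 3 to 60 N. Pads are 19 mm wide; open, the fingers measure 117 mm over their backs; the gripper's body (75 mm by 190 mm) begins 51 mm behind the grasp point.
Start: joints at [-85.972, 30.224, 82.088, -0, 67.689, -10.227], TCP at [0.154, -0.606, 0.245] pointing down, gripper open.
Joint ranges: [-176.69, 176.69], [-43.24, 126.21], [12.49, 139.97], [-82, 262], [0, 151.66], [-163.58, 163.58]. Speed limits (degrees/s): [159.86, 159.86, 180, 180, 180, 180].

## Interface

Orientations are given as a 3x3 rotation matrix whose columns are the frame's x, y, z axes.
In Python, from rig import bot, imaging, workorder gives the robot as it stands. The module is installed in compiled form; this text tells all that it offers.
- The arm moves only by the tool drive_tool, never from a script. Its argument "commands" is a list of rows, each an object of numbers: "dx", "dy", "dz": the shift along the tool's x, y, z normalised to -1 to 1, where 1 is 4 cm; "wx", "wy", "wz": the turn, a rotation vector about the tool's x, y, z normalised to -1 to 1, where 1 is pi/2 rad; "grip": the finger opening in mm, from 0 to 87. In form: [{"dx": .., "dy": .., "dz": .., "wx": .., "wy": .., "wz": .., "grip": ..}, ...]. A call has 1 to 8 rows; each row shifts and turns the commanded pose from where the row before left it, along the tool's axes as they then stand; what a row does not reach is not made up. A row lasts 1/8 s, in which the tool goes at most 62.5 mm and 10.7 degrees, less where a joint would pass 70% of its speed; a pose out of reach is approached as far as the arm can. A call with a number of a shift or a turn outside -1 to 1 is refused whole. A call with a gripper value outside its range is refused whole. The fingers move at their own pace and stop on an object; the grip force is fixed at half the most. Time passes only in rows, so rows that do not move let the fingers close. It gives the time, the measured TCP pose, the force and the opening at its end, in the units of the state.
- bot.read_state(): the state, without advancing time (a new reading comes with each control period).
- imaging.capture(name): name is "scene" or "top" or "wrist"; returns (picture, depth): 420x560x3 uint8, red, green, blue; 420x560 float32, m along the optical axis (not along the pixel's ray), 0 where there is no reading.
- imaging.get_calibration(name): a dict with "mtx" (3x3 intrinsics, pixels), "world_to_cam" (4x4, takes a point from world to camera coordinates). Camera axes: x right, y down, z forward; pixel columns grow to the right and rows downward; lengths in m; the calibration is good to about 2 mm. A picture is of the moment at which its call begins: read the wrist's pose just before it. get_calibration takes no time and is no camera call; for the wrist camera it gives the pose at the moment of the call.
- workorder.hand_in(): hands the job in, once; it reports no verdict.
The state is a dict: "time_s": time; "joint_positions": joint angles; "qvel": joint speeds; "tau": joint torques, N m; "position": TCP position; "tcp_rot": TCP orientation; "force": force on the tool from outside, world axes, zero at the start; "moment": the same for the moment, N m; "opening": opening from 0.0 (shut) to 1.0 (fully open).
Only numpy, scipy, OpenCV 4.12 (cv2) and the standard library are available. Lean on these libraries where they do the work, as an engineer would, in place of code of your own. Each camera call takes 0.05 s, during which the arm holds its last target. There are 200 camera calls.

## Working session

There is one attempt and no reset: what is moved stays moved. The work goes in short steps, Python scripts to look and compute and a tool call to move; the robot and the scene stay as the last step left them, time stands still between calls to the robot, and variables do not carry over. Pictures are saved under pics/ and viewed, on a budget of 14 in all, crops included, one or two more only if the job needs it, and the job is handed in when it is done.

Besides the shell and the picture viewer there is one more tool, called after "Call:" as name([rows], argument=value, ...), one row to a line, values as JSON. drive_tool: Moves the arm, as the interface text tells. Its arguments: {"type":"object","properties":{"commands":{"type":"array"}},"required":["commands"]}

```bash
mkdir -p pics; ls
cat > h.py <<'E'
from rig import bot, imaging, workorder
import numpy as np, cv2
def cap(n,save=None):
    c=imaging.get_calibration(n); p,d=imaging.capture(n)
    if save: cv2.imwrite('pics/'+save,cv2.cvtColor(p,cv2.COLOR_RGB2BGR))
    return p,d,np.array(c['mtx']),np.array(c['world_to_cam'])
def ray(uv,K,T,z):
    "pixels -> world points on plane z"
    uv=np.atleast_2d(np.asarray(uv,float)); d=np.c_[uv,np.ones(len(uv))]@np.linalg.inv(K).T@T[:3,:3]
    o=-T[:3,:3].T@T[:3,3]; return o+d*((z-o[2])/d[:,2])[:,None]
def cloud(d,K,T):
    v,u=np.indices(d.shape); P=np.stack([(u-K[0,2])*d/K[0,0],(v-K[1,2])*d/K[1,1],d],-1)
    return (P-T[:3,3])@T[:3,:3]
def proj(P,K,T):
    q=(np.atleast_2d(P)@T[:3,:3].T+T[:3,3])@K.T; return q[:,:2]/q[:,2:]
E
python3 - <<'E'
from h import *
for n in('scene','top'):
    p,d,K,T=cap(n,n+'1.png'); print(n,K.round(1).tolist(),(-T[:3,:3].T@T[:3,3]).round(3), T[:3,:3].round(2).tolist()); np.save(n+'_d.npy',d)
print(bot.read_state())
E
```

```text
pics
scene [[414.2, 0.0, 278.4], [0.0, 414.2, 203.0], [0.0, 0.0, 1.0]] [-0.318  0.523  0.574] [[-0.62, -0.79, -0.02], [-0.34, 0.28, -0.9], [0.71, -0.55, -0.44]]
top [[494.8, 0.0, 286.4], [0.0, 494.8, 216.4], [0.0, 0.0, 1.0]] [ 0.241 -0.153  1.339] [[-0.04, -1.0, -0.0], [-0.98, 0.04, -0.21], [0.21, -0.01, -0.98]]
{'time_s': 0.1, 'joint_positions': array([-8.59728408e+01,  3.02759400e+01,  8.21486554e+01,  4.11917550e-04,
        6.76882152e+01, -1.02281901e+01]), 'qvel': array([-0.02736667, -0.06568408, -0.14906624,  0.05909312,  0.10174909,
        0.05304591]), 'tau': array([-2.04059002e-04, -4.40986490e+01, -1.77151000e+01,  6.34423317e-02,
        5.33984858e-02, -4.77818548e-05]), 'position': array([ 0.15387994, -0.60513335,  0.24364693]), 'tcp_rot': array([[ 2.46241003e-01, -1.31640953e-04,  9.69208621e-01],
       [-9.69206696e-01,  1.96452085e-03,  2.46240780e-01],
       [-1.93644592e-03, -9.99998062e-01,  3.56158291e-04]]), 'force': array([-0.50140625, -0.02104037,  0.11757296]), 'moment': array([-0.05927028, -0.04975294,  0.01691426]), 'opening': 1.0001349923552327}
```

View pics/top1.png

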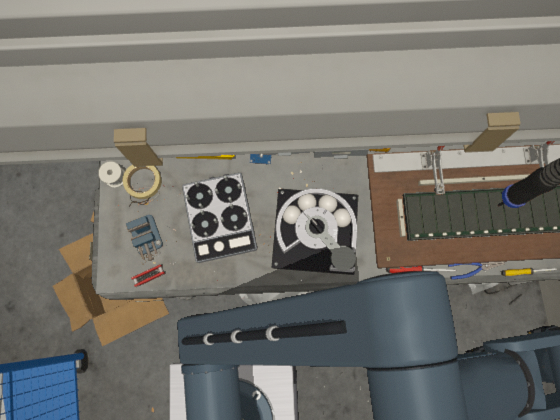

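View pics/scene1.png

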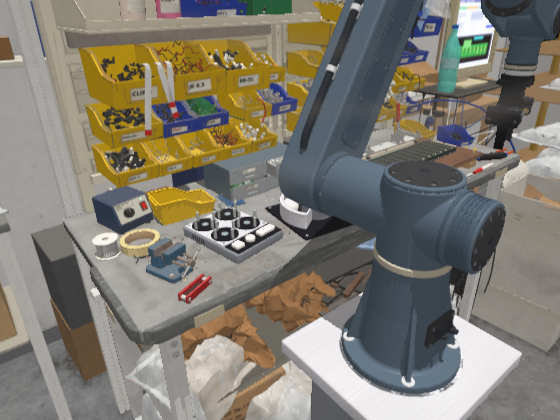

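Run:
```python
from h import *
p=cv2.imread('pics/top1.png'); c=imaging.get_calibration('top');K=np.array(c['mtx']);T=np.array(c['world_to_cam']);d=np.load('top_d.npy')
hsv=cv2.cvtColor(p,cv2.COLOR_BGR2HSV)
C=cloud(d,K,T)
def blobs(m,name,z,amin):
    n,l,s,ce=cv2.connectedComponentsWithStats(m.astype(np.uint8))
    for i in range(1,n):
        if s[i,4]>amin:
            u,v=ce[i]
            if 90<u<370 and 140<v<300:
                cnt=cv2.findContours((l==i).astype(np.uint8),0,2)[0][0]
                w=ray(cnt[:,0],K,T,z)[:,:2].astype(np.float32); r=cv2.minAreaRect(w)
                print(name,ce[i].round(1),s[i].tolist(),ray(ce[i],K,T,z)[0].round(4),'rect',np.round(r[0],4),np.round(r[1],4),round(r[2],1), 'z',np.median(C[...,2][l==i]).round(3))
V=hsv[...,2];S=hsv[...,1]
blobs((V>225)&(S<40),'white',.038,20)
blobs((V<60),'dark',.008,60)
h=C[...,2]; 
m=(abs(h-.030)<.006)&(C[...,0]>.3); blobs(m,'case',.030,1500)
m=(abs(h-.0625)<.005); blobs(m,'cover',.0625,60)
cv2.imwrite('pics/c1.png',cv2.resize(p[145:295,90:370],None,fx=2.85,fy=2.85,interpolation=cv2.INTER_CUBIC))
```

```text
white [239.2 241.4] [230, 237, 20, 10, 138] [ 0.4596 -0.0352  0.038 ] rect [ 0.4598 -0.0349] [0.0191 0.0509] 8.9 z 0.037
white [218.5 246. ] [215, 242, 8, 9, 56] [0.4498 0.0201 0.038 ] rect [0.4499 0.0201] [0.0186 0.0215] 89.0 z 0.037
white [202.9 249.3] [199, 245, 9, 10, 68] [0.443  0.0615 0.038 ] rect [0.4429 0.0614] [0.0216 0.0212] 8.9 z 0.037
dark [227.9 189.5] [217, 178, 24, 24, 363] [ 0.6123 -0.0047  0.008 ] rect [ 0.6126 -0.0063] [0.064  0.0664] 89.1 z 0.032
dark [199.1 195.6] [188, 184, 24, 24, 363] [0.5985 0.0757 0.008 ] rect [0.599  0.0745] [0.0638 0.066 ] 89.8 z 0.032
dark [284.  197.1] [276, 189, 24, 29, 202] [ 0.5836 -0.1596  0.008 ] rect [ 0.5802 -0.1521] [0.045  0.0998] 47.8 z 0.007
dark [351.  200.9] [338, 193, 20, 25, 167] [ 0.5642 -0.3446  0.008 ] rect [ 0.564  -0.3493] [0.0834 0.0397] 32.5 z 0.008
dark [233.6 217.5] [222, 206, 25, 24, 372] [ 0.532  -0.0187  0.008 ] rect [ 0.5321 -0.0202] [0.0643 0.0648] 5.2 z 0.032
dark [204.5 223.6] [193, 212, 25, 25, 379] [0.5184 0.0615 0.008 ] rect [0.5183 0.06  ] [0.0657 0.065 ] 9.1 z 0.032
dark [287.7 232.6] [281, 219, 16, 27,
[... 214 characters left out ...]
  235.4] [338, 223, 14, 26, 259] [ 0.4682 -0.3211  0.008 ] rect [ 0.4688 -0.3198] [0.0356 0.0692] 85.8 z 0.008
dark [223.7 245.8] [195, 231, 59, 29, 520] [0.4545 0.0101 0.008 ] rect [0.456 0.009] [0.0471 0.1564] 9.9 z 0.029
dark [303.9 259. ] [272, 233, 83, 42, 1398] [ 0.4087 -0.2057  0.008 ] rect [ 0.4065 -0.2291] [0.2327 0.0914] 73.4 z 0.007
dark [329.9 288.1] [314, 284, 37, 9, 66] [ 0.3278 -0.2711  0.008 ] rect [ 0.3289 -0.2763] [0.0082 0.0981] 6.8 z 0.719
case [218.5 216.3] [182, 173, 75, 89, 4071] [0.5323 0.02   0.03  ] rect [0.5324 0.019 ] [0.2205 0.1671] 9.9 z 0.03
cover [332.6 245.9] [305, 215, 51, 56, 843] [ 0.4328 -0.2802  0.0625] rect [ 0.4478 -0.2711] [0.1795 0.0632] 35.8 z 0.064
```

View pics/c1.png

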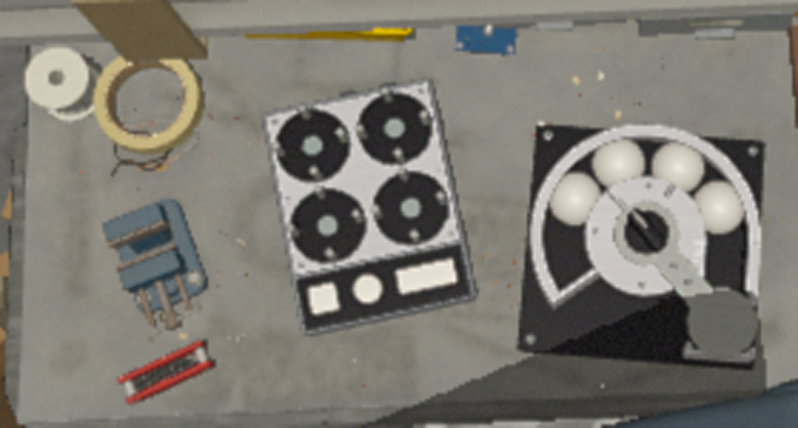

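```bash
cat >> h.py <<'E'
MAG=None
def w2t(dw,ang):
    "world shift (m) -> tool dx,dy,dz units, tool down with x at ang deg"
    c,s=np.cos(np.radians(ang)),np.sin(np.radians(ang)); return np.array([c*dw[0]+s*dw[1],-dw[2],-s*dw[0]+c*dw[1]])/.04
def cur():
    s=bot.read_state(); R=s['tcp_rot']; return np.array(s['position']),np.degrees(np.arctan2(R[1,0],R[0,0])),s
def plan(x,y,z,ang):
    p,a,s=cur(); da=(a-ang+180)%360-180
    print('t',round(s['time_s'],1),'pos',p.round(4),'ang',round(a,2),'F',np.round(s['force'],1),'open',round(87*s['opening'],1),'Rz-tilt',np.round(s['tcp_rot'][2],3),'j6',round(s['joint_positions'][5],1))
    print('  wy total',round(da/90,3),'(rows',abs(da)/10.6,')', 'shift now-axes',w2t(np.array([x,y,z])-p,a).round(3),'target-axes',w2t(np.array([x,y,z])-p,ang).round(3))
E
python3 - <<'E'
from h import *
p=cv2.imread('pics/top1.png'); c=imaging.get_calibration('top');K=np.array(c['mtx']);T=np.array(c['world_to_cam'])
q=np.array([[537,123],[764,143],[752,366],[519,350]])/2.85+[90,145]
w=ray(q,K,T,.008)[:,:2]; print('corners',w.round(4).tolist(),'c',w.mean(0).round(4))
print('sides',[np.linalg.norm(w[i]-w[i-1]).round(4) for i in range(4)])
for a,b in((0,1),(3,2)): e=w[a]-w[b]; print('yaw from y-axis',np.degrees(np.arctan2(-e[0],e[1])).round(2))
for a,b in((0,3),(1,2)): e=w[a]-w[b]; print('yaw x',np.degrees(np.arctan2(e[1],e[0])).round(2))
print('hub',ray([316.6,226.4],K,T,.0815).round(4))
hsv=cv2.cvtColor(p,cv2.COLOR_BGR2HSV); m=((hsv[...,2]>205)&(hsv[...,1]<40)).astype(np.uint8); m[:185]=0;m[235:]=0;m[:,:278]=0;m[:,355:]=0
n,l,s,ce=cv2.connectedComponentsWithStats(m)
for i in range(1,n):
    if s[i,4]>60: print(s[i].tolist(),ray(ce[i],K,T,.036).round(4))
b=np.array([[575,199],[619,161],[679,167],[719,206]])/2.85+[90,145]; print('balls',ray(b,K,T,.036).round(4).tolist())
E
```

```text
corners [[0.6099, -0.1453], [0.5798, -0.3654], [0.3639, -0.3377], [0.3889, -0.1191]] c [ 0.4856 -0.2419]
sides [np.float64(0.2226), np.float64(0.2221), np.float64(0.2176), np.float64(0.22)]
yaw from y-axis -7.8
yaw from y-axis -6.51
yaw x -6.75
yaw x -7.3
hub [[ 0.4827 -0.2401  0.0815]]
[302, 196, 11, 12, 100] [[ 0.561 -0.221  0.036]]
[322, 198, 12, 11, 102] [[ 0.5545 -0.2775  0.036 ]]
[286, 209, 12, 11, 103] [[ 0.5284 -0.1768  0.036 ]]
[337, 212, 11, 11, 103] [[ 0.5138 -0.3135  0.036 ]]
balls [[0.5262, -0.1783, 0.036], [0.5612, -0.2218, 0.036], [0.5528, -0.2784, 0.036], [0.5133, -0.3138, 0.036]]
```

Run:
```python
from h import *
plan(.484,-.241,.24,-52)
c=imaging.get_calibration('wrist'); T=np.array(c['world_to_cam']);print((-T[:3,:3].T@T[:3,3]).round(3),T[:3,:3].round(2).tolist(),np.array(c['mtx'])[0,0])
```

```text
t 0.1 pos [ 0.1539 -0.6051  0.2436] ang -75.74 F [-0.5 -0.   0.1] open 87.0 Rz-tilt [-0.002 -1.     0.   ] j6 -10.2
  wy total -0.264 (rows 2.240074312513187 ) shift now-axes [-6.791  0.091 10.24 ] target-axes [-2.092  0.091 12.108]
[ 0.217 -0.589  0.384] [[0.25, -0.97, -0.0], [-0.94, -0.24, 0.24], [-0.23, -0.06, -0.97]] 365.074295405704
```

Call:
drive_tool([
  {"dx":-0.522,"dz":0.788},
  {"dx":-0.522,"dz":0.788},
  {"dx":-0.522,"dz":0.788},
  {"dx":-0.522,"dz":0.788},
  {"dx":-0.522,"dz":0.788},
  {"dx":-0.522,"dz":0.788},
  {"dx":-0.522,"dz":0.788},
  {"dx":-0.522,"dz":0.788},
])

```text
schema error: expected keys dx, dy, dz, wx, wy, wz, grip
```

Call:
drive_tool([
  {"dx":-0.522,"dz":0.788},
  {"dx":-0.522,"dz":0.788},
  {"dx":-0.522,"dz":0.788},
  {"dx":-0.522,"dz":0.788},
  {"dx":-0.522,"dz":0.788},
  {"wy":-0.088},
  {"wy":-0.088},
  {"wy":-0.088},
])

```text
schema error: expected keys dx, dy, dz, wx, wy, wz, grip
```

Run:
```python
from h import *
plan(.484,-.241,.24,-52)
p,d,K,T=cap('wrist','w1.png'); np.savez('w1.npz',d=d,K=K,T=T)
```

```text
t 0.1 pos [ 0.1539 -0.6051  0.2436] ang -75.74 F [-0.5 -0.   0.1] open 87.0 Rz-tilt [-0.002 -1.     0.   ] j6 -10.2
  wy total -0.264 (rows 2.240074312513187 ) shift now-axes [-6.791  0.091 10.24 ] target-axes [-2.092  0.091 12.108]
```

View pics/w1.png

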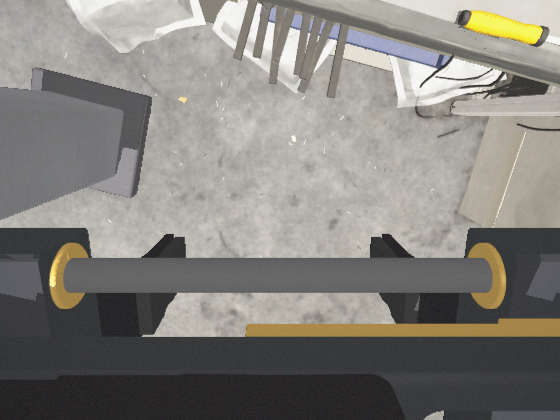

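The call needs all seven keys in every row. The wrist picture shows only the floor, with the fingers at about (165,280) and (395,280) px. I'll repeat the move.

Call:
drive_tool([
  {"dx":-0.522,"dy":0,"dz":0.788,"wx":0,"wy":0,"wz":0,"grip":87},
  {"dx":-0.522,"dy":0,"dz":0.788,"wx":0,"wy":0,"wz":0,"grip":87},
  {"dx":-0.522,"dy":0,"dz":0.788,"wx":0,"wy":0,"wz":0,"grip":87},
  {"dx":-0.522,"dy":0,"dz":0.788,"wx":0,"wy":0,"wz":0,"grip":87},
  {"dx":-0.522,"dy":0,"dz":0.788,"wx":0,"wy":0,"wz":0,"grip":87},
  {"dx":-0.522,"dy":0,"dz":0.788,"wx":0,"wy":0,"wz":0,"grip":87},
  {"dx":-0.522,"dy":0,"dz":0.788,"wx":0,"wy":0,"wz":0,"grip":87},
  {"dx":-0.522,"dy":0,"dz":0.788,"wx":0,"wy":0,"wz":0,"grip":87},
])

```text
time_s: 1.15
position: [0.3578, -0.3806, 0.2444]
tcp_rot: [[0.246, -0.0, 0.969], [-0.969, 0.0, 0.246], [-0.0, -1.0, -0.0]]
force: [-0.0, -0.4, 0.1]
opening: 0.997
```

Call:
drive_tool([
  {"dx":-0.522,"dy":0,"dz":0.788,"wx":0,"wy":0,"wz":0,"grip":87},
  {"dx":-0.522,"dy":0,"dz":0.788,"wx":0,"wy":0,"wz":0,"grip":87},
  {"dx":-0.522,"dy":0,"dz":0.788,"wx":0,"wy":0,"wz":0,"grip":87},
  {"dx":-0.522,"dy":0,"dz":0.788,"wx":0,"wy":0,"wz":0,"grip":87},
  {"dx":-0.522,"dy":0,"dz":0.788,"wx":0,"wy":0,"wz":0,"grip":87},
  {"dx":0,"dy":0,"dz":0,"wx":0,"wy":-0.088,"wz":0,"grip":60},
  {"dx":0,"dy":0,"dz":0,"wx":0,"wy":-0.088,"wz":0,"grip":60},
  {"dx":0,"dy":0,"dz":0,"wx":0,"wy":-0.088,"wz":0,"grip":60},
])

```text
time_s: 2.15
position: [0.4842, -0.2414, 0.2443]
tcp_rot: [[0.62, -0.001, 0.785], [-0.785, 0.0, 0.62], [-0.001, -1.0, -0.0]]
force: [0.7, 0.3, 0.7]
opening: 0.753
```

Run:
```python
from h import *
plan(.484,-.241,.24,-52)
p,d,K,T=cap('wrist','w2.png'); np.savez('w2.npz',d=d,K=K,T=T)
```

```text
t 2.1 pos [ 0.4842 -0.2414  0.2443] ang -51.69 F [0.7 0.3 0.7] open 65.5 Rz-tilt [-0.001 -1.    -0.   ] j6 13.4
  wy total 0.003 (rows 0.02916029133891076 ) shift now-axes [-0.01   0.107  0.002] target-axes [-0.01   0.107  0.002]
```

View pics/w2.png

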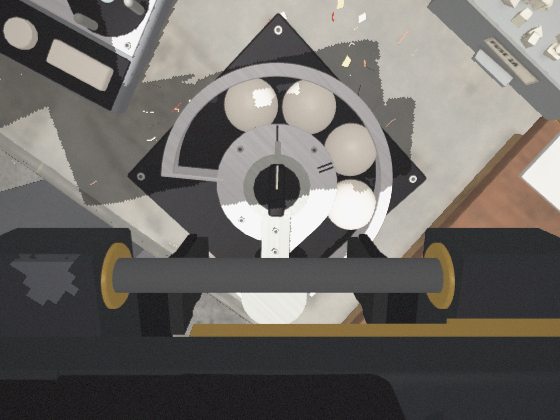

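Run:
```python
from h import *
z=np.load('w2.npz');K,T,d=z['K'],z['T'],z['d']
s=ray([[279,29.5],[140,176.5],[412.5,178.5]],K,T,.009)[:,:2]
print(s.round(4).tolist(),'c',((s[1]+s[2])/2).round(4)); e=s[1]-s[2]; print('yaw',np.degrees(np.arctan2(e[1],e[0]))-135,np.linalg.norm(e)); e=s[0]-(s[1]+s[2])/2; print(np.degrees(np.arctan2(e[1],e[0]))-45,np.linalg.norm(e))
p=cv2.imread('pics/w2.png'); C=cloud(d,K,T)
m=((C[...,2]>.072)&(C[...,2]<.088)).astype(np.uint8); m[230:]=0
n,l,st,ce=cv2.connectedComponentsWithStats(m)
for i in range(1,n):
    if st[i,4]>100: cnt=cv2.findContours((l==i).astype(np.uint8),0,2)[0][0]; w=ray(cnt[:,0],K,T,.0835)[:,:2].astype(np.float32); print('knob',st[i].tolist(),cv2.minAreaRect(w))
m=(abs(C[...,2]-.0525)<.003).astype(np.uint8)
cnt=max(cv2.findContours(m,0,2)[0],key=cv2.contourArea); w=ray(cnt[:,0],K,T,.0525)[:,:2]
r=np.hypot(*(w-[.484,-.241]).T); k=(abs(r-.056)<.006)&(cnt[:,0,1]<215); print(k.sum())
# outer flange edge: brightness circle fit by contour of all z~.0525 points near radius .056 handled via lstsq
ww=w[k]; A=np.c_[2*ww,np.ones(len(ww))]; x=np.linalg.lstsq(A,(ww**2).sum(1),rcond=None)[0]; print('flange c',x[:2].round(4),np.sqrt(x[2]+x[:2]@x[:2]).round(4))
b=np.array([[251,104],[310,106],[350,149],[352,205]]); W=ray(b,K,T,.036)[:,:2]; print(W.round(4).tolist())
```

```text
[[0.5968, -0.1534], [0.3965, -0.127], [0.5707, -0.3513]] c [ 0.4836 -0.2391]
yaw -7.1570689897544355 0.2839692597694901
-7.850485055273936 0.14202065639167905
knob [434, 0, 126, 120, 1923] ((0.6702887415885925, -0.31090307235717773), (0.13883641362190247, 0.01773614063858986), 89.85589599609375)
knob [531, 0, 22, 10, 158] ((0.7193700075149536, -0.3059352934360504), (0.00610332703217864, 0.015886450186371803), 38.218441009521484)
knob [515, 8, 18, 18, 166] ((0.7060633301734924, -0.30128806829452515), (0.007729941513389349, 0.011875209398567677), 85.41776275634766)
knob [525, 28, 16, 19, 179] ((0.6997705698013306, -0.3182796537876129), (0.01096063107252121, 0.011554326862096786), 64.79054260253906)
knob [268, 165, 18, 52, 842] ((0.48497599363327026, -0.23868918418884277), (0.044128745794296265, 0.01387726329267025), 36.770484924316406)
45
flange c [ 0.4856 -0.2392] 0.0567
[[0.5268, -0.1757], [0.5591, -0.2195], [0.5522, -0.2744], [0.512, -0.3119]]
```

Call:
drive_tool([
  {"dx":-0.04,"dy":0.95,"dz":0.058,"wx":0,"wy":0.016,"wz":0,"grip":60},
  {"dx":0,"dy":0.95,"dz":0,"wx":0,"wy":0,"wz":0,"grip":60},
  {"dx":0,"dy":0.95,"dz":0,"wx":0,"wy":0,"wz":0,"grip":60},
  {"dx":0,"dy":0.5,"dz":0,"wx":0,"wy":0,"wz":0,"grip":60},
  {"dx":0,"dy":0.45,"dz":0,"wx":0,"wy":0,"wz":0,"grip":60},
  {"dx":0,"dy":0,"dz":0,"wx":0,"wy":0,"wz":0,"grip":60},
])

```text
time_s: 2.95
position: [0.4841, -0.2384, 0.0912]
tcp_rot: [[0.595, -0.003, 0.804], [-0.804, 0.002, 0.595], [-0.004, -1.0, -0.001]]
force: [0.3, -0.2, -0.2]
opening: 0.69
```

Call:
drive_tool([
  {"dx":0,"dy":0,"dz":0,"wx":0,"wy":0,"wz":0,"grip":4},
  {"dx":0,"dy":0,"dz":0,"wx":0,"wy":0,"wz":0,"grip":4},
  {"dx":0,"dy":0,"dz":0,"wx":0,"wy":0,"wz":0,"grip":4},
  {"dx":0,"dy":0,"dz":0,"wx":0,"wy":0,"wz":0,"grip":4},
  {"dx":0,"dy":0,"dz":0,"wx":0,"wy":0,"wz":0,"grip":4},
  {"dx":0,"dy":0,"dz":0,"wx":0,"wy":0,"wz":0,"grip":4},
  {"dx":0,"dy":0,"dz":0,"wx":0,"wy":0,"wz":0,"grip":4},
  {"dx":0,"dy":0,"dz":0,"wx":0,"wy":0,"wz":0,"grip":4},
])

```text
time_s: 3.95
position: [0.4852, -0.2392, 0.0927]
tcp_rot: [[0.596, 0.0, 0.803], [-0.803, -0.0, 0.596], [0.0, -1.0, 0.0]]
force: [0.1, -0.7, 1.3]
opening: 0.162
```

Call:
drive_tool([
  {"dx":0,"dy":0,"dz":0,"wx":0,"wy":0.108,"wz":0,"grip":4},
  {"dx":0,"dy":0,"dz":0,"wx":0,"wy":0.108,"wz":0,"grip":4},
  {"dx":0,"dy":0,"dz":0,"wx":0,"wy":0.108,"wz":0,"grip":4},
  {"dx":0,"dy":0,"dz":0,"wx":0,"wy":0.108,"wz":0,"grip":4},
  {"dx":0,"dy":0,"dz":0,"wx":0,"wy":0.108,"wz":0,"grip":4},
  {"dx":0,"dy":0,"dz":0,"wx":0,"wy":0.108,"wz":0,"grip":4},
  {"dx":0,"dy":0,"dz":0,"wx":0,"wy":0.108,"wz":0,"grip":4},
  {"dx":0,"dy":0,"dz":0,"wx":0,"wy":0,"wz":0,"grip":4},
])

```text
time_s: 4.95
position: [0.4853, -0.2402, 0.0927]
tcp_rot: [[-0.52, 0.001, 0.854], [-0.854, -0.002, -0.52], [0.001, -1.0, 0.001]]
force: [-2.2, -4.0, -0.2]
opening: 0.153
```

Call:
drive_tool([
  {"dx":0,"dy":0,"dz":0,"wx":0,"wy":0,"wz":0,"grip":40},
  {"dx":0,"dy":0,"dz":0,"wx":0,"wy":0,"wz":0,"grip":40},
  {"dx":0,"dy":0,"dz":0,"wx":0,"wy":0,"wz":0,"grip":40},
  {"dx":0,"dy":-0.5,"dz":0,"wx":0,"wy":0,"wz":0,"grip":40},
  {"dx":0,"dy":-0.75,"dz":0,"wx":0,"wy":0,"wz":0,"grip":0},
  {"dx":0,"dy":-1,"dz":0,"wx":0,"wy":0,"wz":0,"grip":0},
  {"dx":0,"dy":-1,"dz":0,"wx":0,"wy":0,"wz":0,"grip":0},
  {"dx":0,"dy":0,"dz":0,"wx":0,"wy":0,"wz":0,"grip":0},
])

```text
time_s: 5.95
position: [0.4868, -0.24, 0.2257]
tcp_rot: [[-0.521, 0.006, 0.853], [-0.853, -0.004, -0.521], [0.001, -1.0, 0.007]]
force: [0.0, -0.1, -0.6]
opening: 0.088
```

Run:
```python
from h import *
plan(.484,-.241,.24,-52)
p,d,K,T=cap('wrist','w3.png'); np.savez('w3.npz',d=d,K=K,T=T)
C=cloud(d,K,T)
m=((C[...,2]>.072)&(C[...,2]<.088)).astype(np.uint8); m[235:]=0
n,l,st,ce=cv2.connectedComponentsWithStats(m)
for i in range(1,n):
    if st[i,4]>300: cnt=cv2.findContours((l==i).astype(np.uint8),0,2)[0][0]; w=ray(cnt[:,0],K,T,.0835)[:,:2].astype(np.float32); print('knob',st[i].tolist(),cv2.minAreaRect(w))
```

```text
t 6.0 pos [ 0.4868 -0.24    0.2257] ang -121.42 F [ 0.  -0.1 -0.6] open 7.7 Rz-tilt [ 0.001 -1.     0.007] j6 83.4
  wy total -0.771 (rows 6.548999319563041 ) shift now-axes [ 0.058 -0.358 -0.046] target-axes [-0.023 -0.358 -0.071]
knob [502, 0, 56, 95, 1713] ((0.4889300465583801, -0.4549475312232971), (0.07613270729780197, 0.012218529358506203), 0.6750367283821106)
knob [530, 0, 30, 72, 1111] ((0.4885026514530182, -0.47343048453330994), (0.018455347046256065, 0.05530277267098427), 86.46070861816406)
knob [270, 173, 18, 56, 944] ((0.48521462082862854, -0.23971165716648102), (0.013525770045816898, 0.04501206427812576), 58.87293243408203)
```

View pics/w3.png

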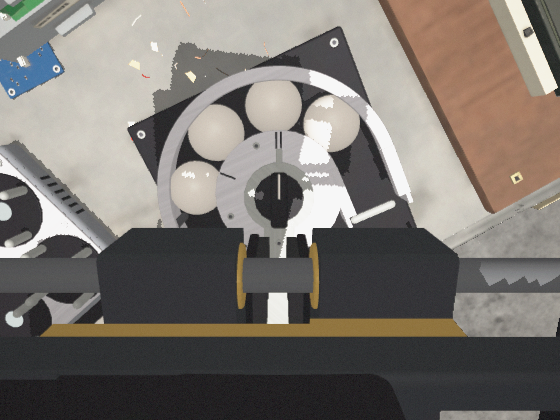

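Call:
drive_tool([
  {"dx":0,"dy":0,"dz":0,"wx":0,"wy":-0.1112,"wz":0,"grip":0},
  {"dx":0,"dy":0,"dz":0,"wx":0,"wy":-0.1112,"wz":0,"grip":0},
  {"dx":0,"dy":0,"dz":0,"wx":0,"wy":-0.1112,"wz":0,"grip":0},
  {"dx":0,"dy":0,"dz":0,"wx":0,"wy":-0.1112,"wz":0,"grip":0},
  {"dx":0,"dy":0,"dz":0,"wx":0,"wy":-0.1112,"wz":0,"grip":0},
  {"dx":0,"dy":0,"dz":0,"wx":0,"wy":-0.1112,"wz":0,"grip":0},
  {"dx":0,"dy":0,"dz":0,"wx":0,"wy":-0.1112,"wz":0,"grip":0},
  {"dx":0,"dy":0,"dz":0,"wx":0,"wy":-0.1112,"wz":0,"grip":0},
])

```text
time_s: 7.0
position: [0.484, -0.2381, 0.2205]
tcp_rot: [[0.754, -0.003, 0.657], [-0.657, 0.003, 0.754], [-0.004, -1.0, -0.0]]
force: [0.4, -0.3, 0.6]
opening: 0.005
```

Call:
drive_tool([
  {"dx":0,"dy":0,"dz":0,"wx":0,"wy":-0.1112,"wz":0,"grip":0},
  {"dx":0,"dy":0,"dz":0,"wx":0,"wy":-0.1112,"wz":0,"grip":0},
  {"dx":0,"dy":0,"dz":0,"wx":0,"wy":-0.1112,"wz":0,"grip":0},
  {"dx":0,"dy":0,"dz":0,"wx":0,"wy":-0.1112,"wz":0,"grip":0},
  {"dx":-0.02,"dy":0,"dz":0.95,"wx":0,"wy":0,"wz":0,"grip":0},
  {"dx":-0.02,"dy":0,"dz":0.95,"wx":0,"wy":0,"wz":0,"grip":0},
  {"dx":0,"dy":0,"dz":0,"wx":0,"wy":0,"wz":0,"grip":0},
])

```text
time_s: 7.88
position: [0.4834, -0.1598, 0.2206]
tcp_rot: [[1.0, -0.005, 0.021], [-0.021, 0.003, 1.0], [-0.005, -1.0, 0.003]]
force: [-0.3, 0.5, -0.0]
opening: 0.01
```

```bash
cat >> h.py <<'E'
MC=np.array([.485,-.2395]); YAW=-7.3
SC=np.array([.5335,.0200]); SY=9.75
def rotm(a): a=np.radians(a); return np.array([[np.cos(a),-np.sin(a)],[np.sin(a),np.cos(a)]])
def mag(x,y): return MC+rotm(YAW)@np.array([x,y])/1000
def magp(th): return mag(76*np.cos(np.radians(th)),76*np.sin(np.radians(th)))
def stand(x,y): return SC+rotm(SY)@np.array([x,y])/1000
E
python3 - <<'E'
from h import *
print(magp(96)); plan(*magp(96),.042,-1.3)
E
```

```text
[ 0.48672424 -0.16351956]
t 7.9 pos [ 0.4834 -0.1598  0.2206] ang -1.18 F [-0.3  0.5 -0. ] open 0.9 Rz-tilt [-0.005 -1.     0.003] j6 -29.7
  wy total 0.001 (rows 0.01155823672402682 ) shift now-axes [ 0.086  4.466 -0.09 ] target-axes [ 0.086  4.466 -0.09 ]
```

Call:
drive_tool([
  {"dx":0,"dy":0.8,"dz":-0.05,"wx":0,"wy":0,"wz":0,"grip":0},
  {"dx":0,"dy":0.8,"dz":0,"wx":0,"wy":0,"wz":0,"grip":0},
  {"dx":0,"dy":0.8,"dz":0,"wx":0,"wy":0,"wz":0,"grip":0},
  {"dx":0,"dy":0.8,"dz":0,"wx":0,"wy":0,"wz":0,"grip":0},
  {"dx":0,"dy":0,"dz":0,"wx":0,"wy":0,"wz":0,"grip":0},
  {"dx":0,"dy":0,"dz":0,"wx":0,"wy":0,"wz":0,"grip":0},
])

```text
time_s: 8.62
position: [0.4854, -0.1656, 0.0947]
tcp_rot: [[1.0, 0.0, 0.024], [-0.024, -0.0, 1.0], [0.0, -1.0, -0.0]]
force: [-0.2, 0.4, -0.1]
opening: 0.01
```

Run:
```python
from h import *
plan(*magp(96),.042,-1.3)
```

```text
t 8.6 pos [ 0.4854 -0.1656  0.0947] ang -1.38 F [-0.2  0.4 -0.1] open 0.9 Rz-tilt [ 0. -1. -0.] j6 -29.9
  wy total -0.001 (rows 0.007782856165704825 ) shift now-axes [0.031 1.317 0.052] target-axes [0.031 1.317 0.052]
```

Call:
drive_tool([
  {"dx":0.03,"dy":0.65,"dz":0.05,"wx":0,"wy":0,"wz":0,"grip":0},
  {"dx":0,"dy":0.65,"dz":0,"wx":0,"wy":0,"wz":0,"grip":0},
  {"dx":0,"dy":0,"dz":0,"wx":0,"wy":0,"wz":0,"grip":0},
  {"dx":0.1986,"dy":0,"dz":-0.0104,"wx":0,"wy":0.0667,"wz":0,"grip":0},
  {"dx":0.1986,"dy":0,"dz":-0.0104,"wx":0,"wy":0.0667,"wz":0,"grip":0},
  {"dx":0,"dy":0,"dz":0,"wx":0,"wy":0,"wz":0,"grip":0},
])

```text
time_s: 9.38
position: [0.5038, -0.166, 0.0444]
tcp_rot: [[0.973, 0.004, 0.23], [-0.23, -0.002, 0.973], [0.004, -1.0, -0.001]]
force: [0.2, 0.3, -0.1]
opening: 0.006
```

Run:
```python
from h import *
plan(*magp(84),.042,-13.3)
```

```text
t 9.4 pos [ 0.5038 -0.166   0.0444] ang -13.29 F [ 0.2  0.3 -0.1] open 0.5 Rz-tilt [ 0.004 -1.    -0.001] j6 -17.0
  wy total 0.0 (rows 0.0010982059352564425 ) shift now-axes [-0.035  0.059  0.003] target-axes [-0.035  0.059  0.003]
```

Tracking is good, so I'll continue round to 0°.

Call:
drive_tool([
  {"dx":0.1986,"dy":0.02,"dz":-0.0104,"wx":0,"wy":0.0667,"wz":0,"grip":0},
  {"dx":0.1986,"dy":0,"dz":-0.0104,"wx":0,"wy":0.0667,"wz":0,"grip":0},
  {"dx":0.1986,"dy":0,"dz":-0.0104,"wx":0,"wy":0.0667,"wz":0,"grip":0},
  {"dx":0.1986,"dy":0,"dz":-0.0104,"wx":0,"wy":0.0667,"wz":0,"grip":0},
  {"dx":0.1986,"dy":0,"dz":-0.0104,"wx":0,"wy":0.0667,"wz":0,"grip":0},
  {"dx":0.1986,"dy":0,"dz":-0.0104,"wx":0,"wy":0.0667,"wz":0,"grip":0},
  {"dx":0.1986,"dy":0,"dz":-0.0104,"wx":0,"wy":0.0667,"wz":0,"grip":0},
  {"dx":0,"dy":0,"dz":0,"wx":0,"wy":0,"wz":0,"grip":0},
])

```text
time_s: 10.38
position: [0.5458, -0.1951, 0.0422]
tcp_rot: [[0.57, -0.003, 0.822], [-0.822, 0.002, 0.57], [-0.003, -1.0, -0.001]]
force: [-1.6, 2.1, 0.7]
opening: 0.007
```

Run:
```python
from h import *
plan(*magp(42),.042,-55.3)
```

```text
t 10.4 pos [ 0.5458 -0.1951  0.0422] ang -55.26 F [-1.6  2.1  0.7] open 0.6 Rz-tilt [-0.003 -1.    -0.001] j6 24.5
  wy total 0.0 (rows 0.003797359933140291 ) shift now-axes [0.048 0.005 0.018] target-axes [0.048 0.005 0.018]
```

Call:
drive_tool([
  {"dx":0.1986,"dy":0,"dz":-0.0104,"wx":0,"wy":0.0667,"wz":0,"grip":0},
  {"dx":0.1986,"dy":0,"dz":-0.0104,"wx":0,"wy":0.0667,"wz":0,"grip":0},
  {"dx":0.1986,"dy":0,"dz":-0.0104,"wx":0,"wy":0.0667,"wz":0,"grip":0},
  {"dx":0.1986,"dy":0,"dz":-0.0104,"wx":0,"wy":0.0667,"wz":0,"grip":0},
  {"dx":0.1986,"dy":0,"dz":-0.0104,"wx":0,"wy":0.0667,"wz":0,"grip":0},
  {"dx":0,"dy":0,"dz":0,"wx":0,"wy":0,"wz":0,"grip":0},
])

```text
time_s: 11.12
position: [0.5611, -0.2336, 0.0425]
tcp_rot: [[0.083, 0.002, 0.997], [-0.997, -0.002, 0.083], [0.002, -1.0, 0.002]]
force: [0.1, 0.0, -0.0]
opening: 0.01
```

Run:
```python
from h import *
plan(*magp(12),.042,-85.3); cap('top','t2.png')
p=cv2.imread('pics/t2.png'); cv2.imwrite('pics/c2.png',cv2.resize(p[170:290,250:390],None,fx=4,fy=4,interpolation=cv2.INTER_CUBIC))
```

```text
t 11.1 pos [ 0.5611 -0.2336  0.0425] ang -85.23 F [ 0.1  0.  -0. ] open 0.9 Rz-tilt [ 0.002 -1.     0.002] j6 52.1
  wy total 0.001 (rows 0.00696831620519522 ) shift now-axes [-0.01   0.012 -0.009] target-axes [-0.01   0.012 -0.009]
```

View pics/c2.png

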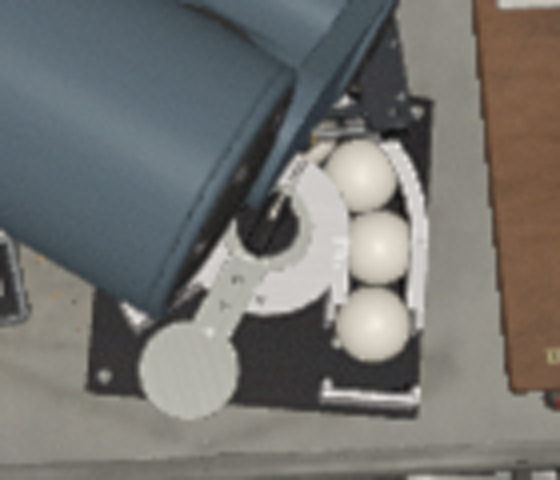

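Call:
drive_tool([
  {"dx":0.1,"dy":0,"dz":-0.0026,"wx":0,"wy":0.0333,"wz":0,"grip":0},
  {"dx":0.1,"dy":0,"dz":-0.0026,"wx":0,"wy":0.0333,"wz":0,"grip":0},
  {"dx":0.1,"dy":0,"dz":-0.0026,"wx":0,"wy":0.0333,"wz":0,"grip":0},
  {"dx":0,"dy":0,"dz":0,"wx":0,"wy":0,"wz":0,"grip":0},
])

```text
time_s: 11.68
position: [0.5595, -0.2424, 0.0418]
tcp_rot: [[-0.075, -0.002, 0.997], [-0.997, 0.004, -0.075], [-0.004, -1.0, -0.002]]
force: [-0.5, 7.3, 2.2]
opening: 0.011
```

```bash
cat >> h.py <<'E'
def balls(save=None):
    "white blobs near the magazine from the top camera, in magazine mm (r, angle)"
    p,d,K,T=cap('top',save); h=cv2.cvtColor(p,cv2.COLOR_RGB2HSV); m=((h[...,2]>150)&(h[...,1]<45)).astype(np.uint8)
    C=cloud(d,K,T); m[(C[...,2]<.022)|(C[...,2]>.09)]=0; m[:,:270]=0;m[:,360:]=0
    g=cv2.morphologyEx(m,cv2.MORPH_OPEN,cv2.getStructuringElement(2,(11,11)))
    n,l,s,ce=cv2.connectedComponentsWithStats(g)
    for i in range(1,n):
        w=ray(ce[i],K,T,.035)[0,:2]; q=rotm(-YAW)@(w-MC)*1000; print('blob',s[i].tolist(),'world',w.round(4),'mag',q.round(1),'ang',np.degrees(np.arctan2(q[1],q[0])).round(1))
    print('exit',mag(-76,-76).round(4))
E
python3 - <<'E'
from h import *
plan(*magp(3),.042,-94.3); balls('t3.png')
E
```

```text
t 11.7 pos [ 0.5595 -0.2424  0.0418] ang -94.3 F [-0.5  7.3  2.2] open 0.9 Rz-tilt [-0.004 -1.    -0.002] j6 60.2
  wy total 0.0 (rows 0.0001882649773864494 ) shift now-axes [ 0.067 -0.006  0.037] target-axes [ 0.067 -0.006  0.037]
blob [310, 209, 47, 52, 1234] world [ 0.4682 -0.2938] mag [ -9.8 -56. ] ang -99.9
blob [286, 249, 23, 26, 412] world [ 0.3993 -0.1891] mag [-91.4  39.1] ang 156.8
exit [ 0.4    -0.3052]
```

```bash
cat >> h.py <<'E'
def balls(save=None,u0=270,v0=180,w=90,hh=100,z=.035):
    "circles of ball size in the top view, magazine mm"
    p,d,K,T=cap('top',save); g=cv2.resize(cv2.cvtColor(p,cv2.COLOR_RGB2GRAY)[v0:v0+hh,u0:u0+w],None,fx=4,fy=4,interpolation=cv2.INTER_CUBIC)
    c=cv2.HoughCircles(cv2.GaussianBlur(g,(0,0),2),cv2.HOUGH_GRADIENT,1,50,param1=100,param2=14,minRadius=32,maxRadius=44)
    for x,y,r in (c[0] if c is not None else []):
        b=g[int(y)-8:int(y)+8,int(x)-8:int(x)+8].mean()
        if b<150: continue
        q0=ray([u0+(x-1.5)/4,v0+(y-1.5)/4],K,T,z)[0,:2]; q=rotm(-YAW)@(q0-MC)*1000
        print('circ px',round(u0+x/4,1),round(v0+y/4,1),'r',r,'bright',b.round(),'world',q0.round(4),'mag',q.round(1),'R',np.hypot(*q).round(1),'ang',np.degrees(np.arctan2(q[1],q[0])).round(1))
E
python3 - <<'E'
from h import *
balls()
E
```

```text
circ px 343.4 252.1 r 36.6 bright 228.0 world [ 0.42   -0.3094] mag [-55.6 -77.6] R 95.4 ang -125.6
circ px 344.4 233.4 r 36.6 bright 224.0 world [ 0.4703 -0.3156] mag [ -4.9 -77.3] R 77.5 ang -93.6
circ px 330.9 219.1 r 33.2 bright 203.0 world [ 0.5109 -0.282 ] mag [ 31.1 -38.8] R 49.7 ang -51.4
circ px 295.4 260.4 r 38.9 bright 176.0 world [ 0.4038 -0.1811] mag [-88.   47.6] R 100.0 ang 151.6
```

Call:
drive_tool([
  {"dx":0.1,"dy":0,"dz":-0.0026,"wx":0,"wy":0.0333,"wz":0,"grip":0},
  {"dx":0,"dy":0,"dz":0,"wx":0,"wy":0,"wz":0,"grip":0},
])

```text
time_s: 12.02
position: [0.5585, -0.2454, 0.0415]
tcp_rot: [[-0.127, -0.004, 0.992], [-0.992, 0.006, -0.127], [-0.005, -1.0, -0.004]]
force: [-0.7, 7.8, 2.0]
opening: 0.003
```

Run:
```python
from h import *
plan(*magp(0),.042,-97.3); balls()
```

```text
t 12.0 pos [ 0.5585 -0.2454  0.0415] ang -97.28 F [-0.7  7.8  2. ] open 0.3 Rz-tilt [-0.005 -1.    -0.004] j6 62.9
  wy total 0.0 (rows 0.00148106432383652 ) shift now-axes [ 0.086 -0.014  0.059] target-axes [ 0.086 -0.014  0.059]
circ px 343.1 253.4 r 36.5 bright 226.0 world [ 0.4167 -0.3085] mag [-59.  -77.1] R 97.1 ang -127.4
circ px 295.9 260.6 r 41.0 bright 177.0 world [ 0.4031 -0.1824] mag [-88.5  46.3] R 99.9 ang 152.4
circ px 340.9 216.6 r 40.1 bright 224.0 world [ 0.5165 -0.3093] mag [ 40.1 -65.3] R 76.6 ang -58.4
circ px 344.9 233.9 r 33.0 bright 225.0 world [ 0.4689 -0.3168] mag [ -6.1 -78.7] R 79.0 ang -94.4
```

Call:
drive_tool([
  {"dx":0.1,"dy":0,"dz":-0.0026,"wx":0,"wy":0.0333,"wz":0,"grip":0},
  {"dx":0,"dy":0,"dz":0,"wx":0,"wy":0,"wz":0,"grip":0},
])

```text
time_s: 12.32
position: [0.5593, -0.2519, 0.042]
tcp_rot: [[-0.177, -0.0, 0.984], [-0.984, 0.001, -0.177], [-0.0, -1.0, -0.0]]
force: [0.2, 1.1, 0.2]
opening: 0.005
```

Run:
```python
from h import *
plan(*magp(-3),.042,-100.3); balls()
```

```text
t 12.3 pos [ 0.5593 -0.2519  0.042 ] ang -100.22 F [0.2 1.1 0.2] open 0.4 Rz-tilt [-0. -1. -0.] j6 65.5
  wy total 0.001 (rows 0.007670793901249394 ) shift now-axes [ 0.028 -0.001  0.016] target-axes [ 0.028 -0.001  0.016]
circ px 342.9 258.1 r 36.8 bright 225.0 world [ 0.4041 -0.307 ] mag [-71.7 -77.2] R 105.3 ang -132.9
circ px 343.6 237.9 r 37.7 bright 225.0 world [ 0.4583 -0.3127] mag [-17.2 -76. ] R 78.0 ang -102.8
circ px 343.1 219.4 r 35.5 bright 227.0 world [ 0.5087 -0.3149] mag [ 33.1 -71.7] R 79.0 ang -65.2
circ px 294.6 261.9 r 40.1 bright 176.0 world [ 0.3999 -0.1789] mag [-92.1  49.3] R 104.5 ang 151.8
```

Call:
drive_tool([
  {"dx":-0.1,"dy":-0.2,"dz":0,"wx":0,"wy":0,"wz":0,"grip":0},
  {"dx":0,"dy":-0.8,"dz":0,"wx":0,"wy":0,"wz":0,"grip":0},
  {"dx":0,"dy":-0.9,"dz":0,"wx":0,"wy":0,"wz":0,"grip":0},
  {"dx":0,"dy":-0.9,"dz":0,"wx":0,"wy":0,"wz":0,"grip":72},
  {"dx":0.53,"dy":0,"dz":-0.905,"wx":0,"wy":0,"wz":0,"grip":72},
  {"dx":0.53,"dy":0,"dz":-0.905,"wx":0,"wy":0,"wz":0,"grip":72},
  {"dx":0.53,"dy":0,"dz":-0.905,"wx":0,"wy":0,"wz":0,"grip":72},
  {"dx":0.53,"dy":0,"dz":-0.905,"wx":0,"wy":-0.032,"wz":0,"grip":72},
])

```text
time_s: 13.38
position: [0.4018, -0.3075, 0.1549]
tcp_rot: [[-0.128, 0.002, 0.992], [-0.992, -0.003, -0.128], [0.003, -1.0, 0.002]]
force: [-0.2, -0.3, -0.6]
opening: 0.486
```

Call:
drive_tool([
  {"dx":0,"dy":0,"dz":0,"wx":0,"wy":0,"wz":0,"grip":72},
  {"dx":0,"dy":0,"dz":0,"wx":0,"wy":0,"wz":0,"grip":72},
])

```text
time_s: 13.62
position: [0.4033, -0.3071, 0.1546]
tcp_rot: [[-0.131, 0.002, 0.991], [-0.991, -0.002, -0.131], [0.002, -1.0, 0.002]]
force: [0.4, 0.0, 0.8]
opening: 0.717
```

Run:
```python
from h import *
plan(.402,-.306,.036,-97.3); cap('top','t4.png'); cap('wrist','w4.png')
a=cv2.imread('pics/t4.png')[170:290,250:390]; a=cv2.resize(a,(490,420),interpolation=cv2.INTER_CUBIC); b=cv2.resize(cv2.imread('pics/w4.png'),(300,225)); c=np.zeros((420,790,3),np.uint8); c[:,:490]=a; c[:225,490:]=b; cv2.imwrite('pics/c4.png',c)
```

```text
t 13.6 pos [ 0.4033 -0.3071  0.1546] ang -97.55 F [0.4 0.  0.8] open 62.4 Rz-tilt [ 0.002 -1.     0.002] j6 47.6
  wy total -0.003 (rows 0.023274010306912937 ) shift now-axes [-0.023  2.964 -0.035] target-axes [-0.023  2.964 -0.035]
```

View pics/c4.png

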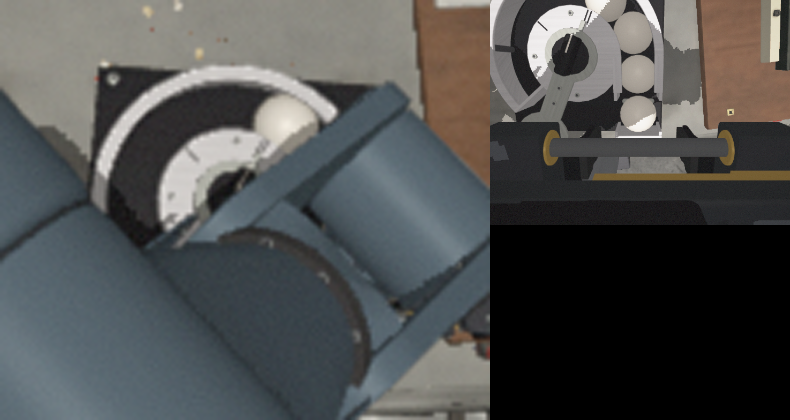

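```bash
cat >> h.py <<'E'
def wballs(save=None,z=.033):
    p,d,K,T=cap('wrist',save); g=cv2.cvtColor(p,cv2.COLOR_RGB2GRAY); D=abs(T[2,3]+ (T[2,:3]@np.r_[cur()[0][:2],z])); r0=25/1000*K[0,0]/D
    c=cv2.HoughCircles(cv2.GaussianBlur(g,(0,0),1.5),cv2.HOUGH_GRADIENT,1,r0*1.5,param1=100,param2=16,minRadius=int(r0*.85),maxRadius=int(r0*1.25))
    for x,y,r in (c[0] if c is not None else []):
        q0=ray([x,y],K,T,z)[0,:2]; q=rotm(-YAW)@(q0-MC)*1000; s=rotm(-SY)@(q0-SC)*1000
        if np.hypot(*q)<115: print('px',x.round(),y.round(),'r',r.round(1),r0.round(1),'world',q0.round(4),'mag',q.round(1),'R',np.hypot(*q).round(1),'ang',np.degrees(np.arctan2(q[1],q[0])).round(1))
E
python3 - <<'E'
from h import *
wballs()
E
```

```text
px 276.0 138.0 r 35.7 33.8 world [ 0.4516 -0.3118] mag [-23.9 -76. ] R 79.7 ang -107.5
px 278.0 212.0 r 33.2 33.8 world [ 0.3985 -0.3056] mag [-77.4 -76.5] R 108.8 ang -135.3
px 148.0 100.0 r 33.5 33.8 world [ 0.4895 -0.2278] mag [ 3.  12.2] R 12.5 ang 76.3
px 266.0 60.0 r 39.1 33.8 world [ 0.504  -0.3113] mag [ 27.9 -68.8] R 74.3 ang -67.9
px 66.0 170.0 r 30.2 33.8 world [ 0.4496 -0.1587] mag [-45.4  75.7] R 88.2 ang 121.0
```

Call:
drive_tool([
  {"dx":-0.03,"dy":0.75,"dz":-0.087,"wx":0,"wy":0,"wz":0,"grip":72},
  {"dx":0,"dy":0.75,"dz":0,"wx":0,"wy":0,"wz":0,"grip":72},
  {"dx":0,"dy":0.75,"dz":0,"wx":0,"wy":0,"wz":0,"grip":72},
  {"dx":0,"dy":0.7,"dz":0,"wx":0,"wy":0,"wz":0,"grip":72},
  {"dx":0,"dy":0,"dz":0,"wx":0,"wy":0,"wz":0,"grip":72},
  {"dx":0,"dy":0,"dz":0,"wx":0,"wy":0,"wz":0,"grip":72},
])

```text
time_s: 14.52
position: [0.3999, -0.3047, 0.0362]
tcp_rot: [[-0.13, 0.001, 0.992], [-0.992, -0.001, -0.13], [0.001, -1.0, 0.001]]
force: [0.2, -0.6, 1.1]
opening: 0.827
```

Call:
drive_tool([
  {"dx":0,"dy":0,"dz":0,"wx":0,"wy":0,"wz":0,"grip":30},
  {"dx":0,"dy":0,"dz":0,"wx":0,"wy":0,"wz":0,"grip":30},
  {"dx":0,"dy":0,"dz":0,"wx":0,"wy":0,"wz":0,"grip":30},
  {"dx":0,"dy":0,"dz":0,"wx":0,"wy":0,"wz":0,"grip":30},
])

```text
time_s: 15.02
position: [0.3993, -0.3049, 0.0362]
tcp_rot: [[-0.131, 0.001, 0.991], [-0.991, -0.001, -0.131], [0.001, -1.0, 0.001]]
force: [0.1, 0.4, 3.3]
opening: 0.559
```

Run:
```python
from h import *
plan(*stand(65,40),.2,-125)
for i,(x,y) in enumerate([(65,40),(65,-40),(-15,40),(-15,-40)]): print(i+1,stand(x,y).round(4))
```

```text
t 15.0 pos [ 0.3993 -0.3049  0.0362] ang -97.52 F [0.1 0.4 3.3] open 48.7 Rz-tilt [ 0.001 -1.     0.001] j6 47.4
  wy total 0.305 (rows 2.5919853852760086 ) shift now-axes [-9.928 -4.094  3.518] target-axes [-10.431  -4.094  -1.46 ]
1 [0.5908 0.0704]
2 [ 0.6043 -0.0084]
3 [0.5119 0.0569]
4 [ 0.5255 -0.022 ]
```

Call:
drive_tool([
  {"dx":0,"dy":-0.3,"dz":0,"wx":0,"wy":0,"wz":0,"grip":30},
  {"dx":0,"dy":-0.8,"dz":0,"wx":0,"wy":0,"wz":0,"grip":30},
  {"dx":0,"dy":-0.9,"dz":0,"wx":0,"wy":0,"wz":0,"grip":30},
  {"dx":0,"dy":-0.9,"dz":0,"wx":0,"wy":0,"wz":0,"grip":30},
  {"dx":0,"dy":-0.5,"dz":0,"wx":0,"wy":0,"wz":0,"grip":30},
  {"dx":-0.4,"dy":0,"dz":0.2,"wx":0,"wy":0,"wz":0,"grip":30},
  {"dx":-0.89,"dy":0,"dz":0.46,"wx":0,"wy":0,"wz":0,"grip":30},
  {"dx":-0.89,"dy":0,"dz":0.46,"wx":0,"wy":0,"wz":0,"grip":30},
])

```text
time_s: 16.02
position: [0.4547, -0.2216, 0.1707]
tcp_rot: [[-0.132, -0.002, 0.991], [-0.991, 0.002, -0.132], [-0.002, -1.0, -0.002]]
force: [0.9, 0.4, 1.0]
opening: 0.559
```

Call:
drive_tool([
  {"dx":-0.89,"dy":0,"dz":0.46,"wx":0,"wy":0,"wz":0,"grip":30},
  {"dx":-0.89,"dy":0,"dz":0.46,"wx":0,"wy":0,"wz":0,"grip":30},
  {"dx":-0.89,"dy":0,"dz":0.46,"wx":0,"wy":0,"wz":0,"grip":30},
  {"dx":-0.89,"dy":0,"dz":0.46,"wx":0,"wy":0,"wz":0,"grip":30},
  {"dx":0,"dy":0,"dz":0,"wx":0,"wy":0.103,"wz":0,"grip":30},
  {"dx":0,"dy":0,"dz":0,"wx":0,"wy":0.103,"wz":0,"grip":30},
  {"dx":0,"dy":0,"dz":0,"wx":0,"wy":0.103,"wz":0,"grip":30},
  {"dx":0,"dy":0,"dz":0,"wx":0,"wy":0,"wz":0,"grip":30},
])

```text
time_s: 17.02
position: [0.5454, -0.0909, 0.1704]
tcp_rot: [[-0.576, -0.003, 0.817], [-0.817, 0.001, -0.576], [0.001, -1.0, -0.003]]
force: [-0.4, -0.5, -0.6]
opening: 0.56
```

Run:
```python
from h import *
plan(*stand(65,-40),.061,-125.25); p,d,K,T=cap('wrist','w5.png'); np.savez('w5.npz',d=d,K=K,T=T)
im=cv2.imread('pics/w5.png')
for xy in [(65,40),(65,-40),(-15,40),(-15,-40)]:
    u=proj(np.r_[stand(*xy),.033],K,T)[0]; cv2.drawMarker(im,tuple(int(t) for t in u),(0,0,255),0,12,1)
cv2.imwrite('pics/w5m.png',im)
```

```text
t 17.0 pos [ 0.5454 -0.0909  0.1704] ang -125.17 F [-0.4 -0.5 -0.6] open 48.8 Rz-tilt [ 0.001 -1.    -0.003] j6 104.1
  wy total 0.001 (rows 0.007631115787950944 ) shift now-axes [-2.534  2.735  0.017] target-axes [-2.534  2.735  0.013]
```

View pics/w5m.png

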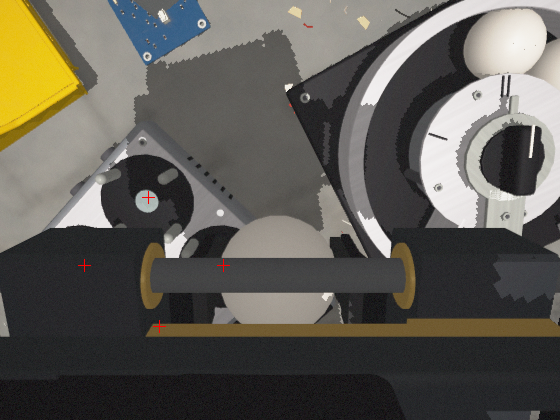

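Run:
```python
from h import *
z=np.load('w5.npz');K,T=z['K'],z['T']; im=cv2.cvtColor(cv2.imread('pics/w5.png'),cv2.COLOR_BGR2HSV).astype(int); print(im[201,147],im[201,175])
h=im[190:214,134:162]; m=(h[...,2]>110); v,u=np.nonzero(m); c=np.array([u.mean()+134,v.mean()+190]); print(c,m.sum())
w=ray(c,K,T,.033)[0,:2]; print(w.round(4),stand(65,-40).round(4),'depth z',cloud(z['d'],K,T)[195:207,142:152,2].mean())
p=ray([[147,140],[108,200]],K,T,.033)
```

```text
[ 81  18 180] [160  26  30]
[146.33737864 200.90291262] 412
[ 0.6033 -0.0058] [ 0.6043 -0.0084] depth z 0.0339402882123071
```

Run:
```python
from h import *
c=imaging.get_calibration('top');K=np.array(c['mtx']);T=np.array(c['world_to_cam'])
n=ray([[199.1,195.6],[227.9,189.5],[204.5,223.6],[233.6,217.5]],K,T,.033)[:,:2]; k=ray([[239.2,241.4],[218.5,246.],[202.9,249.3]],K,T,.038)[:,:2]
W=np.r_[n,k]; L=np.array([[65,40],[65,-40],[-15,40],[-15,-40],[-83,-42],[-83,14],[-83,56]])/1000
for A,B in((W,L),(n,L[:4])):
    a=A-A.mean(0);b=B-B.mean(0); th=np.arctan2((b[:,0]*a[:,1]-b[:,1]*a[:,0]).sum(),(a*b).sum()); R=rotm(np.degrees(th)); t=A.mean(0)-R@B.mean(0); print(np.degrees(th).round(2),t.round(4),((A-(B@R.T+t))*1000).round(1).tolist())
print(n.round(4))
```

```text
9.92 [0.5344 0.0207] [[0.2, 0.1], [0.1, 0.1], [0.5, -0.1], [-0.0, 0.1], [-0.2, -0.1], [-0.4, -0.1], [-0.2, 0.0]]
9.85 [0.5346 0.0208] [[-0.0, 0.1], [-0.1, 0.1], [0.3, -0.2], [-0.2, 0.0]]
[[ 0.5918  0.0714]
 [ 0.6054 -0.0074]
 [ 0.5133  0.0574]
 [ 0.5265 -0.0212]]
```

Call:
drive_tool([
  {"dx":-0.86,"dy":0,"dz":0,"wx":0,"wy":0,"wz":0,"grip":30},
  {"dx":-0.86,"dy":0,"dz":0,"wx":0,"wy":0,"wz":0,"grip":30},
  {"dx":-0.85,"dy":0,"dz":-0.01,"wx":0,"wy":0,"wz":0,"grip":30},
  {"dx":0,"dy":0.5,"dz":0,"wx":0,"wy":0,"wz":0,"grip":30},
  {"dx":0,"dy":0.5,"dz":0,"wx":0,"wy":0,"wz":0,"grip":30},
  {"dx":0,"dy":0,"dz":0,"wx":0,"wy":0,"wz":0,"grip":30},
  {"dx":0,"dy":0,"dz":0,"wx":0,"wy":0,"wz":0,"grip":30},
])

```text
time_s: 17.95
position: [0.6058, -0.0082, 0.1319]
tcp_rot: [[-0.577, 0.0, 0.816], [-0.816, 0.0, -0.577], [-0.0, -1.0, 0.0]]
force: [-0.2, -0.6, -0.2]
opening: 0.56
```

```bash
sed -i 's/^SC=.*/SC=np.array([.5334,.0214]); SY=9.9/' h.py
python3 - <<'E'
from h import *
plan(*stand(65,-40),.062,-125.1)
E
```

```text
t 17.9 pos [ 0.6058 -0.0082  0.1319] ang -125.27 F [-0.2 -0.6 -0.2] open 48.8 Rz-tilt [-0. -1.  0.] j6 113.9
  wy total -0.002 (rows 0.016284570923072 ) shift now-axes [-0.007  1.749 -0.05 ] target-axes [-0.008  1.749 -0.05 ]
```

Call:
drive_tool([
  {"dx":-0.008,"dy":0.6,"dz":-0.05,"wx":0,"wy":0,"wz":0,"grip":30},
  {"dx":0,"dy":0.6,"dz":0,"wx":0,"wy":0,"wz":0,"grip":30},
  {"dx":0,"dy":0.4,"dz":0,"wx":0,"wy":0,"wz":0,"grip":30},
  {"dx":0,"dy":0.15,"dz":0,"wx":0,"wy":0,"wz":0,"grip":30},
  {"dx":0,"dy":0,"dz":0,"wx":0,"wy":0,"wz":0,"grip":30},
  {"dx":0,"dy":0,"dz":0,"wx":0,"wy":0,"wz":0,"grip":30},
])

```text
time_s: 18.7
position: [0.6048, -0.007, 0.0625]
tcp_rot: [[-0.578, 0.002, 0.816], [-0.816, -0.0, -0.578], [-0.001, -1.0, 0.001]]
force: [0.3, -0.4, -1.3]
opening: 0.559
```

Run:
```python
from h import *
plan(*stand(65,-40),.062,-125.1)
```

```text
t 18.7 pos [ 0.6048 -0.007   0.0625] ang -125.33 F [ 0.3 -0.4 -1.3] open 48.7 Rz-tilt [-0.001 -1.     0.001] j6 114.1
  wy total -0.003 (rows 0.021348686983709234 ) shift now-axes [ 0.003  0.013 -0.013] target-axes [ 0.003  0.013 -0.013]
```

Call:
drive_tool([
  {"dx":0,"dy":0,"dz":0,"wx":0,"wy":0,"wz":0,"grip":66},
  {"dx":0,"dy":0,"dz":0,"wx":0,"wy":0,"wz":0,"grip":66},
  {"dx":0,"dy":0,"dz":0,"wx":0,"wy":0,"wz":0,"grip":66},
  {"dx":0,"dy":-0.3,"dz":0,"wx":0,"wy":0,"wz":0,"grip":66},
  {"dx":0,"dy":-0.8,"dz":0,"wx":0,"wy":0,"wz":0,"grip":66},
  {"dx":0,"dy":-0.8,"dz":0,"wx":0,"wy":0,"wz":0,"grip":66},
  {"dx":0,"dy":-0.8,"dz":0,"wx":0,"wy":0,"wz":0,"grip":66},
])

```text
time_s: 19.58
position: [0.6042, -0.0069, 0.1716]
tcp_rot: [[-0.578, 0.001, 0.816], [-0.816, -0.0, -0.578], [-0.0, -1.0, 0.001]]
force: [0.2, -0.6, 0.3]
opening: 0.758
```

Call:
drive_tool([
  {"dx":0.78,"dy":0,"dz":0.36,"wx":0,"wy":0,"wz":0,"grip":0},
  {"dx":0.78,"dy":0,"dz":0.36,"wx":0,"wy":0,"wz":0,"grip":0},
  {"dx":0.78,"dy":0,"dz":0.36,"wx":0,"wy":0,"wz":0,"grip":0},
  {"dx":0.78,"dy":0,"dz":0.36,"wx":0,"wy":0,"wz":0,"grip":0},
  {"dx":0.78,"dy":0,"dz":0.36,"wx":0,"wy":0,"wz":0,"grip":0},
  {"dx":0.78,"dy":0,"dz":0.36,"wx":0,"wy":0,"wz":0,"grip":0},
  {"dx":0.78,"dy":0,"dz":0.36,"wx":0,"wy":0,"wz":0,"grip":0},
])

```text
time_s: 20.45
position: [0.56, -0.2445, 0.1707]
tcp_rot: [[-0.578, 0.001, 0.816], [-0.816, -0.001, -0.578], [-0.0, -1.0, 0.001]]
force: [0.8, -0.4, -0.2]
opening: 0.059
```

Call:
drive_tool([
  {"dx":0,"dy":0,"dz":0,"wx":0,"wy":-0.089,"wz":0,"grip":0},
  {"dx":0,"dy":0,"dz":0,"wx":0,"wy":-0.089,"wz":0,"grip":0},
  {"dx":0,"dy":0,"dz":0,"wx":0,"wy":-0.089,"wz":0,"grip":0},
  {"dx":0,"dy":0,"dz":0,"wx":0,"wy":-0.089,"wz":0,"grip":0},
  {"dx":0,"dy":0,"dz":0,"wx":0,"wy":0,"wz":0,"grip":0},
  {"dx":0,"dy":0,"dz":0,"wx":0,"wy":0,"wz":0,"grip":0},
])

```text
time_s: 21.2
position: [0.5602, -0.2434, 0.1702]
tcp_rot: [[-0.059, 0.0, 0.998], [-0.998, -0.0, -0.059], [0.0, -1.0, 0.0]]
force: [-0.7, -0.4, -0.5]
opening: 0.006
```

Run:
```python
from h import *
plan(*magp(4),.042,-93.3); wballs('w6.png'); cap('top','t6.png')
a=cv2.resize(cv2.imread('pics/t6.png')[160:290,170:370],(600,390),interpolation=cv2.INTER_CUBIC); b=cv2.resize(cv2.imread('pics/w6.png'),(200,150)); c=np.zeros((390,800,3),np.uint8); c[:,:600]=a; c[:150,600:]=b; cv2.imwrite('pics/c6.png',c)
```

```text
t 21.2 pos [ 0.5602 -0.2434  0.1702] ang -93.4 F [-0.7 -0.4 -0.5] open 0.5 Rz-tilt [ 0. -1.  0.] j6 59.4
  wy total -0.001 (rows 0.009253678837333777 ) shift now-axes [0.011 3.206 0.018] target-axes [0.011 3.206 0.018]
px 336.0 216.0 r 36.2 32.0 world [ 0.5437 -0.2887] mag [ 64.5 -41.4] R 76.6 ang -32.7
```

View pics/c6.png

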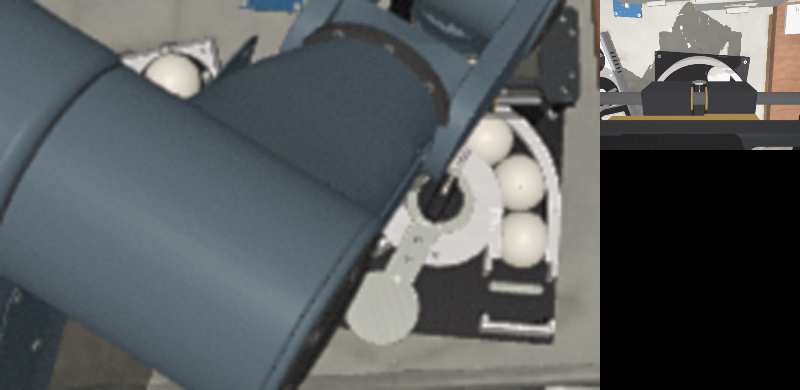

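Call:
drive_tool([
  {"dx":0.01,"dy":0.8,"dz":0.02,"wx":0,"wy":0,"wz":0,"grip":0},
  {"dx":0,"dy":0.8,"dz":0,"wx":0,"wy":0,"wz":0,"grip":0},
  {"dx":0,"dy":0.8,"dz":0,"wx":0,"wy":0,"wz":0,"grip":0},
  {"dx":0,"dy":0.8,"dz":0,"wx":0,"wy":0,"wz":0,"grip":0},
  {"dx":0,"dy":0,"dz":0,"wx":0,"wy":0,"wz":0,"grip":0},
  {"dx":0.1986,"dy":0,"dz":-0.0104,"wx":0,"wy":0.0667,"wz":0,"grip":0},
  {"dx":0.1986,"dy":0,"dz":-0.0104,"wx":0,"wy":0.0667,"wz":0,"grip":0},
  {"dx":0,"dy":0,"dz":0,"wx":0,"wy":0,"wz":0,"grip":0},
])

```text
time_s: 22.3
position: [0.5592, -0.2605, 0.0433]
tcp_rot: [[-0.263, 0.002, 0.965], [-0.965, -0.002, -0.263], [0.001, -1.0, 0.003]]
force: [-0.1, -0.8, 0.6]
opening: 0.007
```

Call:
drive_tool([
  {"dx":0.1986,"dy":0,"dz":-0.0104,"wx":0,"wy":0.0667,"wz":0,"grip":0},
  {"dx":0.1986,"dy":0,"dz":-0.0104,"wx":0,"wy":0.0667,"wz":0,"grip":0},
  {"dx":0.1986,"dy":0,"dz":-0.0104,"wx":0,"wy":0.0667,"wz":0,"grip":0},
  {"dx":0.1986,"dy":0,"dz":-0.0104,"wx":0,"wy":0.0667,"wz":0,"grip":0},
  {"dx":0,"dy":0,"dz":0,"wx":0,"wy":0,"wz":0,"grip":0},
])

```text
time_s: 22.92
position: [0.5442, -0.2877, 0.0427]
tcp_rot: [[-0.632, 0.001, 0.775], [-0.775, -0.001, -0.632], [-0.0, -1.0, 0.001]]
force: [0.3, 1.5, 0.3]
opening: 0.007
```

Run:
```python
from h import *
plan(*magp(-32),.042,-129.3); balls('t7.png')
```

```text
t 22.9 pos [ 0.5442 -0.2877  0.0427] ang -129.18 F [0.3 1.5 0.3] open 0.7 Rz-tilt [-0.    -1.     0.001] j6 90.9
  wy total 0.001 (rows 0.01099145748934459 ) shift now-axes [ 0.005  0.018 -0.009] target-axes [ 0.005  0.018 -0.009]
circ px 343.4 252.1 r 36.6 bright 226.0 world [ 0.42   -0.3094] mag [-55.6 -77.6] R 95.4 ang -125.6
circ px 296.1 261.4 r 43.4 bright 176.0 world [ 0.4011 -0.1829] mag [-90.4  45.4] R 101.2 ang 153.3
```

Call:
drive_tool([
  {"dx":0.1,"dy":0,"dz":-0.0026,"wx":0,"wy":0.0333,"wz":0,"grip":0},
  {"dx":0,"dy":0,"dz":0,"wx":0,"wy":0,"wz":0,"grip":0},
  {"dx":0.1,"dy":0,"dz":-0.0026,"wx":0,"wy":0.0333,"wz":0,"grip":0},
  {"dx":0,"dy":0,"dz":0,"wx":0,"wy":0,"wz":0,"grip":0},
])

```text
time_s: 23.48
position: [0.5386, -0.2935, 0.042]
tcp_rot: [[-0.709, 0.0, 0.705], [-0.705, -0.001, -0.709], [0.0, -1.0, 0.0]]
force: [0.6, 1.4, 0.4]
opening: 0.008
```

Run:
```python
from h import *
plan(*magp(-38),.042,-135.3); balls('t7.png')
```

```text
t 23.5 pos [ 0.5386 -0.2935  0.042 ] ang -135.14 F [0.6 1.4 0.4] open 0.7 Rz-tilt [ 0. -1.  0.] j6 96.2
  wy total 0.002 (rows 0.014846239840693443 ) shift now-axes [ 0.004 -0.001 -0.002] target-axes [ 0.004 -0.001 -0.002]
circ px 343.1 256.9 r 37.5 bright 224.0 world [ 0.4074 -0.3079] mag [-68.3 -77.7] R 103.4 ang -131.3
circ px 295.9 261.1 r 42.3 bright 176.0 world [ 0.4018 -0.1823] mag [-89.8  46.2] R 101.0 ang 152.8
circ px 344.1 238.4 r 33.2 bright 226.0 world [ 0.4568 -0.314 ] mag [-18.5 -77.4] R 79.6 ang -103.4
```

Call:
drive_tool([
  {"dx":0.08,"dy":0,"dz":-0.002,"wx":0,"wy":0.027,"wz":0,"grip":0},
  {"dx":0,"dy":0,"dz":0,"wx":0,"wy":0,"wz":0,"grip":0},
])

```text
time_s: 23.78
position: [0.5359, -0.2962, 0.0417]
tcp_rot: [[-0.74, -0.0, 0.673], [-0.673, -0.001, -0.74], [0.001, -1.0, 0.0]]
force: [0.1, -0.1, -0.7]
opening: 0.009
```

Run:
```python
from h import *
plan(.400,-.3055,.15,-97.5); balls('t7.png')
```

```text
t 23.8 pos [ 0.5359 -0.2962  0.0417] ang -137.72 F [ 0.1 -0.1 -0.7] open 0.8 Rz-tilt [ 0.001 -1.     0.   ] j6 98.4
  wy total -0.447 (rows 3.7944722582618984 ) shift now-axes [ 2.669 -2.707 -2.114] target-axes [ 0.673 -2.707 -3.337]
circ px 343.4 259.4 r 36.6 bright 226.0 world [ 0.4007 -0.3081] mag [-74.9 -78.7] R 108.6 ang -133.6
circ px 344.1 239.1 r 35.3 bright 227.0 world [ 0.4548 -0.3138] mag [-20.5 -77.6] R 80.2 ang -104.8
circ px 296.1 261.4 r 43.4 bright 176.0 world [ 0.4011 -0.1829] mag [-90.4  45.4] R 101.2 ang 153.3
```

Call:
drive_tool([
  {"dx":-0.1,"dy":-0.2,"dz":0,"wx":0,"wy":0,"wz":0,"grip":0},
  {"dx":0,"dy":-0.8,"dz":0,"wx":0,"wy":0,"wz":0,"grip":0},
  {"dx":0,"dy":-0.9,"dz":0,"wx":0,"wy":0,"wz":0,"grip":0},
  {"dx":0,"dy":-0.8,"dz":0,"wx":0,"wy":0,"wz":0,"grip":72},
  {"dx":0.69,"dy":0,"dz":-0.53,"wx":0,"wy":0,"wz":0,"grip":72},
  {"dx":0.69,"dy":0,"dz":-0.53,"wx":0,"wy":0,"wz":0,"grip":72},
  {"dx":0.69,"dy":0,"dz":-0.53,"wx":0,"wy":0,"wz":0,"grip":72},
  {"dx":0.69,"dy":0,"dz":-0.53,"wx":0,"wy":0,"wz":0,"grip":72},
])

```text
time_s: 24.82
position: [0.3996, -0.3046, 0.1504]
tcp_rot: [[-0.739, 0.001, 0.673], [-0.673, -0.001, -0.739], [0.0, -1.0, 0.001]]
force: [0.5, 0.1, -0.2]
opening: 0.493
```

Call:
drive_tool([
  {"dx":0,"dy":0,"dz":0,"wx":0,"wy":-0.112,"wz":0,"grip":72},
  {"dx":0,"dy":0,"dz":0,"wx":0,"wy":-0.112,"wz":0,"grip":72},
  {"dx":0,"dy":0,"dz":0,"wx":0,"wy":-0.112,"wz":0,"grip":72},
  {"dx":0,"dy":0,"dz":0,"wx":0,"wy":-0.111,"wz":0,"grip":72},
  {"dx":0,"dy":0,"dz":0,"wx":0,"wy":0,"wz":0,"grip":72},
  {"dx":0,"dy":0,"dz":0,"wx":0,"wy":0,"wz":0,"grip":72},
])

```text
time_s: 25.58
position: [0.4005, -0.3045, 0.15]
tcp_rot: [[-0.133, 0.0, 0.991], [-0.991, -0.0, -0.133], [0.0, -1.0, 0.0]]
force: [-0.2, -0.4, 0.5]
opening: 0.827
```

Run:
```python
from h import *
plan(.3995,-.3052,.036,-97.5); wballs()
```

```text
t 25.6 pos [ 0.4005 -0.3045  0.15  ] ang -97.62 F [-0.2 -0.4  0.5] open 71.9 Rz-tilt [ 0. -1.  0.] j6 47.6
  wy total -0.001 (rows 0.01176082668037362 ) shift now-axes [ 0.02   2.851 -0.023] target-axes [ 0.02   2.851 -0.023]
px 280.0 210.0 r 34.3 34.3 world [ 0.3976 -0.306 ] mag [-78.2 -77. ] R 109.8 ang -135.4
px 150.0 94.0 r 35.8 34.3 world [ 0.4893 -0.2287] mag [ 2.9 11.2] R 11.6 ang 75.7
px 270.0 52.0 r 39.2 34.3 world [ 0.5053 -0.313 ] mag [ 29.5 -70.3] R 76.2 ang -67.3
px 280.0 130.0 r 36.8 34.3 world [ 0.4538 -0.3127] mag [-21.6 -76.6] R 79.6 ang -105.8
```

Call:
drive_tool([
  {"dx":0.02,"dy":0.75,"dz":-0.035,"wx":0,"wy":0,"wz":0,"grip":72},
  {"dx":0,"dy":0.75,"dz":0,"wx":0,"wy":0,"wz":0,"grip":72},
  {"dx":0,"dy":0.75,"dz":0,"wx":0,"wy":0,"wz":0,"grip":72},
  {"dx":0,"dy":0.6,"dz":0,"wx":0,"wy":0,"wz":0,"grip":72},
  {"dx":0,"dy":0,"dz":0,"wx":0,"wy":0,"wz":0,"grip":72},
  {"dx":0,"dy":0,"dz":0,"wx":0,"wy":0,"wz":0,"grip":72},
])

```text
time_s: 26.38
position: [0.3992, -0.3055, 0.0363]
tcp_rot: [[-0.131, 0.001, 0.991], [-0.991, -0.001, -0.131], [0.001, -1.0, 0.001]]
force: [-0.5, -0.5, -0.3]
opening: 0.829
```

Call:
drive_tool([
  {"dx":0,"dy":0,"dz":0,"wx":0,"wy":0,"wz":0,"grip":30},
  {"dx":0,"dy":0,"dz":0,"wx":0,"wy":0,"wz":0,"grip":30},
  {"dx":0,"dy":0,"dz":0,"wx":0,"wy":0,"wz":0,"grip":30},
  {"dx":0,"dy":0,"dz":0,"wx":0,"wy":0,"wz":0,"grip":30},
])

```text
time_s: 26.88
position: [0.3991, -0.3053, 0.0362]
tcp_rot: [[-0.131, 0.001, 0.991], [-0.991, -0.001, -0.131], [0.001, -1.0, 0.001]]
force: [-0.0, 0.0, 1.9]
opening: 0.557
```

Run:
```python
from h import *
for q in [(65,40),(-15,40),(-15,-40)]: print(q,stand(*q)); plan(*stand(*q),.15,-125.1)
```

```text
(65, 40) [0.59055494 0.07197976]
t 26.9 pos [ 0.3991 -0.3053  0.0362] ang -97.5 F [-0.   0.   1.9] open 48.5 Rz-tilt [ 0.001 -1.     0.001] j6 47.3
  wy total 0.307 (rows 2.603594564483531 ) shift now-axes [-9.977 -2.846  3.515] target-axes [-10.47   -2.846  -1.507]
(-15, 40) [0.5117462  0.05822544]
t 26.9 pos [ 0.3991 -0.3053  0.0362] ang -97.5 F [-0.   0.   1.9] open 48.5 Rz-tilt [ 0.001 -1.     0.001] j6 47.3
  wy total 0.307 (rows 2.603594564483531 ) shift now-axes [-9.379 -2.846  1.606] target-axes [-9.056 -2.846 -2.922]
(-15, -40) [ 0.52550052 -0.02058331]
t 26.9 pos [ 0.3991 -0.3053  0.0362] ang -97.5 F [-0.   0.   1.9] open 48.5 Rz-tilt [ 0.001 -1.     0.001] j6 47.3
  wy total 0.307 (rows 2.603594564483531 ) shift now-axes [-7.47  -2.846  2.204] target-axes [-7.642 -2.846 -1.507]
```

Call:
drive_tool([
  {"dx":0,"dy":-0.3,"dz":0,"wx":0,"wy":0,"wz":0,"grip":30},
  {"dx":0,"dy":-0.8,"dz":0,"wx":0,"wy":0,"wz":0,"grip":30},
  {"dx":0,"dy":-0.9,"dz":0,"wx":0,"wy":0,"wz":0,"grip":30},
  {"dx":0,"dy":-0.9,"dz":0,"wx":0,"wy":0,"wz":0,"grip":30},
  {"dx":0,"dy":-0.5,"dz":0,"wx":0,"wy":0,"wz":0,"grip":30},
  {"dx":-0.831,"dy":0,"dz":0.293,"wx":0,"wy":0,"wz":0,"grip":30},
  {"dx":-0.831,"dy":0,"dz":0.293,"wx":0,"wy":0,"wz":0,"grip":30},
  {"dx":-0.831,"dy":0,"dz":0.293,"wx":0,"wy":0,"wz":0,"grip":30},
])

```text
time_s: 27.88
position: [0.4466, -0.2096, 0.1723]
tcp_rot: [[-0.131, -0.0, 0.991], [-0.991, 0.0, -0.131], [-0.0, -1.0, -0.0]]
force: [0.4, 0.5, -0.8]
opening: 0.558
```

Call:
drive_tool([
  {"dx":-0.831,"dy":0,"dz":0.293,"wx":0,"wy":0,"wz":0,"grip":30},
  {"dx":-0.831,"dy":0,"dz":0.293,"wx":0,"wy":0,"wz":0,"grip":30},
  {"dx":-0.831,"dy":0,"dz":0.293,"wx":0,"wy":0,"wz":0,"grip":30},
  {"dx":-0.831,"dy":0,"dz":0.293,"wx":0,"wy":0,"wz":0,"grip":30},
  {"dx":-0.831,"dy":0,"dz":0.293,"wx":0,"wy":0,"wz":0,"grip":30},
  {"dx":-0.831,"dy":0,"dz":0.293,"wx":0,"wy":0,"wz":0,"grip":30},
  {"dx":-0.831,"dy":0,"dz":0.293,"wx":0,"wy":0,"wz":0,"grip":30},
  {"dx":-0.831,"dy":0,"dz":0.293,"wx":0,"wy":0,"wz":0,"grip":30},
])

```text
time_s: 28.88
position: [0.574, 0.0417, 0.172]
tcp_rot: [[-0.13, -0.001, 0.991], [-0.991, -0.0, -0.13], [0.0, -1.0, -0.001]]
force: [0.8, -0.8, -0.6]
opening: 0.557
```

Call:
drive_tool([
  {"dx":-0.831,"dy":0,"dz":0.293,"wx":0,"wy":0,"wz":0,"grip":30},
  {"dx":0,"dy":0,"dz":0,"wx":0,"wy":0.103,"wz":0,"grip":30},
  {"dx":0,"dy":0,"dz":0,"wx":0,"wy":0.103,"wz":0,"grip":30},
  {"dx":0,"dy":0,"dz":0,"wx":0,"wy":0.103,"wz":0,"grip":30},
  {"dx":0,"dy":0.5,"dz":0,"wx":0,"wy":0,"wz":0,"grip":30},
  {"dx":0,"dy":0.5,"dz":0,"wx":0,"wy":0,"wz":0,"grip":30},
  {"dx":0,"dy":0,"dz":0,"wx":0,"wy":0,"wz":0,"grip":30},
  {"dx":0,"dy":0,"dz":0,"wx":0,"wy":0,"wz":0,"grip":30},
])

```text
time_s: 29.88
position: [0.5905, 0.072, 0.1324]
tcp_rot: [[-0.578, 0.0, 0.816], [-0.816, -0.0, -0.578], [-0.0, -1.0, 0.0]]
force: [0.6, 0.2, -2.2]
opening: 0.558
```

Run:
```python
from h import *
plan(*stand(65,40),.062,-125.1)
```

```text
t 29.9 pos [0.5905 0.072  0.1324] ang -125.3 F [ 0.6  0.2 -2.2] open 48.6 Rz-tilt [-0. -1.  0.] j6 121.5
  wy total -0.002 (rows 0.019212410323954168 ) shift now-axes [-1.000e-03  1.761e+00  2.000e-03] target-axes [-1.000e-03  1.761e+00  2.000e-03]
```

Call:
drive_tool([
  {"dx":0,"dy":0.6,"dz":0,"wx":0,"wy":0,"wz":0,"grip":30},
  {"dx":0,"dy":0.6,"dz":0,"wx":0,"wy":0,"wz":0,"grip":30},
  {"dx":0,"dy":0.4,"dz":0,"wx":0,"wy":0,"wz":0,"grip":30},
  {"dx":0,"dy":0.15,"dz":0,"wx":0,"wy":0,"wz":0,"grip":30},
  {"dx":0,"dy":0,"dz":0,"wx":0,"wy":0,"wz":0,"grip":30},
  {"dx":0,"dy":0,"dz":0,"wx":0,"wy":0,"wz":0,"grip":30},
])

```text
time_s: 30.62
position: [0.591, 0.072, 0.0625]
tcp_rot: [[-0.578, 0.002, 0.816], [-0.816, -0.0, -0.578], [-0.001, -1.0, 0.001]]
force: [-0.6, 0.3, -0.9]
opening: 0.557
```

Run:
```python
from h import *
plan(*stand(65,40),.062,-125.1); plan(*magp(-36),.042,-133.3); print(magp(-36))
```

```text
t 30.6 pos [0.591  0.072  0.0625] ang -125.3 F [-0.6  0.3 -0.9] open 48.4 Rz-tilt [-0.001 -1.     0.001] j6 121.5
  wy total -0.002 (rows 0.01924503860783435 ) shift now-axes [ 0.007  0.013 -0.009] target-axes [ 0.006  0.013 -0.009]
t 30.6 pos [0.591  0.072  0.0625] ang -125.3 F [-0.6  0.3 -0.9] open 48.4 Rz-tilt [-0.001 -1.     0.001] j6 121.5
  wy total 0.089 (rows 0.7543398670525446 ) shift now-axes [8.151 0.513 4.219] target-axes [7.485 0.513 5.312]
[ 0.54031073 -0.29162219]
```

Call:
drive_tool([
  {"dx":0,"dy":0,"dz":0,"wx":0,"wy":0,"wz":0,"grip":66},
  {"dx":0,"dy":0,"dz":0,"wx":0,"wy":0,"wz":0,"grip":66},
  {"dx":0,"dy":0,"dz":0,"wx":0,"wy":0,"wz":0,"grip":66},
  {"dx":0,"dy":-0.3,"dz":0,"wx":0,"wy":0,"wz":0,"grip":66},
  {"dx":0,"dy":-0.8,"dz":0,"wx":0,"wy":0,"wz":0,"grip":66},
  {"dx":0,"dy":-0.8,"dz":0,"wx":0,"wy":0,"wz":0,"grip":66},
  {"dx":0,"dy":-0.8,"dz":0,"wx":0,"wy":0,"wz":0,"grip":66},
  {"dx":0.894,"dy":0,"dz":0.47,"wx":0,"wy":0,"wz":0,"grip":0},
])

```text
time_s: 31.62
position: [0.5875, 0.0333, 0.1738]
tcp_rot: [[-0.575, 0.008, 0.818], [-0.818, -0.001, -0.575], [-0.004, -1.0, 0.007]]
force: [0.6, 0.0, 0.1]
opening: 0.708
```

Call:
drive_tool([
  {"dx":0.894,"dy":0,"dz":0.47,"wx":0,"wy":0,"wz":0,"grip":0},
  {"dx":0.894,"dy":0,"dz":0.47,"wx":0,"wy":0,"wz":0,"grip":0},
  {"dx":0.894,"dy":0,"dz":0.47,"wx":0,"wy":0,"wz":0,"grip":0},
  {"dx":0.894,"dy":0,"dz":0.47,"wx":0,"wy":0,"wz":0,"grip":0},
  {"dx":0.894,"dy":0,"dz":0.47,"wx":0,"wy":0,"wz":0,"grip":0},
  {"dx":0.894,"dy":0,"dz":0.47,"wx":0,"wy":0,"wz":0,"grip":0},
  {"dx":0.894,"dy":0,"dz":0.47,"wx":0,"wy":0,"wz":0,"grip":0},
  {"dx":0.894,"dy":0,"dz":0.47,"wx":0,"wy":0,"wz":0,"grip":0},
])

```text
time_s: 32.62
position: [0.5422, -0.2898, 0.1707]
tcp_rot: [[-0.578, 0.001, 0.816], [-0.816, -0.001, -0.578], [-0.0, -1.0, 0.001]]
force: [0.3, -0.4, -0.4]
opening: 0.007
```

Call:
drive_tool([
  {"dx":0,"dy":0,"dz":0,"wx":0,"wy":0.0556,"wz":0,"grip":0},
  {"dx":0,"dy":0,"dz":0,"wx":0,"wy":0,"wz":0,"grip":0},
  {"dx":0,"dy":0,"dz":0,"wx":0,"wy":0,"wz":0,"grip":0},
])

```text
time_s: 33.0
position: [0.5424, -0.2879, 0.1701]
tcp_rot: [[-0.646, 0.0, 0.764], [-0.764, 0.0, -0.646], [-0.0, -1.0, 0.0]]
force: [0.1, -0.1, -0.3]
opening: 0.004
```

Run:
```python
from h import *
plan(*magp(-33),.042,-130.3); wballs('w8.png'); balls('t8.png')
a=cv2.resize(cv2.imread('pics/t8.png')[160:290,170:370],(600,390),interpolation=cv2.INTER_CUBIC); b=cv2.resize(cv2.imread('pics/w8.png'),(200,150)); c=np.zeros((390,800,3),np.uint8); c[:,:600]=a; c[:150,600:]=b; cv2.imwrite('pics/c8.png',c)
```

```text
t 33.0 pos [ 0.5424 -0.2879  0.1701] ang -130.21 F [ 0.1 -0.1 -0.3] open 0.3 Rz-tilt [-0. -1.  0.] j6 91.8
  wy total 0.001 (rows 0.008616489603083265 ) shift now-axes [0.006 3.204 0.023] target-axes [0.006 3.204 0.023]
px 332.0 214.0 r 29.9 32.0 world [ 0.5062 -0.3128] mag [ 30.4 -70. ] R 76.3 ang -66.6
circ px 344.1 238.9 r 36.6 bright 232.0 world [ 0.4555 -0.3139] mag [-19.8 -77.5] R 80.0 ang -104.3
circ px 343.6 220.4 r 34.2 bright 208.0 world [ 0.5059 -0.316 ] mag [ 30.4 -73.2] R 79.3 ang -67.4
```

View pics/c8.png

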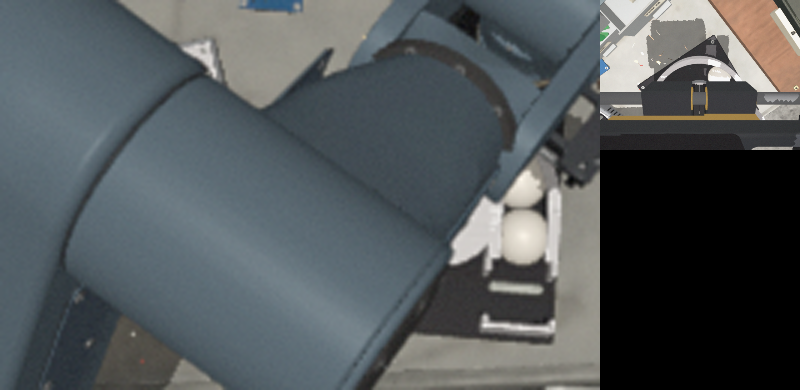

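Call:
drive_tool([
  {"dx":0.01,"dy":0.8,"dz":0.02,"wx":0,"wy":0,"wz":0,"grip":0},
  {"dx":0,"dy":0.8,"dz":0,"wx":0,"wy":0,"wz":0,"grip":0},
  {"dx":0,"dy":0.8,"dz":0,"wx":0,"wy":0,"wz":0,"grip":0},
  {"dx":0,"dy":0.8,"dz":0,"wx":0,"wy":0,"wz":0,"grip":0},
  {"dx":0,"dy":0,"dz":0,"wx":0,"wy":0,"wz":0,"grip":0},
  {"dx":0.1986,"dy":0,"dz":-0.0104,"wx":0,"wy":0.0667,"wz":0,"grip":0},
  {"dx":0.1986,"dy":0,"dz":-0.0104,"wx":0,"wy":0.0667,"wz":0,"grip":0},
  {"dx":0,"dy":0,"dz":0,"wx":0,"wy":0,"wz":0,"grip":0},
])

```text
time_s: 34.1
position: [0.532, -0.3009, 0.0434]
tcp_rot: [[-0.791, 0.002, 0.612], [-0.612, -0.002, -0.791], [-0.0, -1.0, 0.002]]
force: [-0.2, 0.3, 0.0]
opening: 0.004
```

Call:
drive_tool([
  {"dx":0.1986,"dy":0,"dz":-0.0104,"wx":0,"wy":0.0667,"wz":0,"grip":0},
  {"dx":0.1986,"dy":0,"dz":-0.0104,"wx":0,"wy":0.0667,"wz":0,"grip":0},
  {"dx":0.1986,"dy":0,"dz":-0.0104,"wx":0,"wy":0.0667,"wz":0,"grip":0},
  {"dx":0.1986,"dy":0,"dz":-0.0104,"wx":0,"wy":0.0667,"wz":0,"grip":0},
  {"dx":0,"dy":0,"dz":0,"wx":0,"wy":0,"wz":0,"grip":0},
])

```text
time_s: 34.72
position: [0.5031, -0.3141, 0.0427]
tcp_rot: [[-0.971, 0.001, 0.239], [-0.239, -0.001, -0.971], [-0.001, -1.0, 0.001]]
force: [1.0, 0.3, 0.6]
opening: 0.006
```

Run:
```python
from h import *
plan(*magp(-69),.042,-166.3); balls('t9.png')
```

```text
t 34.7 pos [ 0.5031 -0.3141  0.0427] ang -166.18 F [1.  0.3 0.6] open 0.5 Rz-tilt [-0.001 -1.     0.001] j6 123.4
  wy total 0.001 (rows 0.011560600965076297 ) shift now-axes [-0.001  0.018 -0.019] target-axes [-0.001  0.018 -0.019]
circ px 296.1 261.4 r 43.4 bright 175.0 world [ 0.4011 -0.1829] mag [-90.4  45.4] R 101.2 ang 153.3
```

Call:
drive_tool([
  {"dx":0.1,"dy":0,"dz":-0.0026,"wx":0,"wy":0.0333,"wz":0,"grip":0},
  {"dx":0,"dy":0,"dz":0,"wx":0,"wy":0,"wz":0,"grip":0},
  {"dx":0.1,"dy":0,"dz":-0.0026,"wx":0,"wy":0.0333,"wz":0,"grip":0},
  {"dx":0,"dy":0,"dz":0,"wx":0,"wy":0,"wz":0,"grip":0},
])

```text
time_s: 35.28
position: [0.495, -0.3153, 0.0418]
tcp_rot: [[-0.991, -0.0, 0.136], [-0.136, 0.0, -0.991], [0.0, -1.0, -0.0]]
force: [-0.1, 0.2, -0.3]
opening: 0.005
```

Call:
drive_tool([
  {"dx":0.08,"dy":0,"dz":-0.002,"wx":0,"wy":0.027,"wz":0,"grip":0},
  {"dx":0,"dy":0,"dz":0,"wx":0,"wy":0,"wz":0,"grip":0},
])

```text
time_s: 35.52
position: [0.4917, -0.3156, 0.0417]
tcp_rot: [[-0.996, -0.0, 0.094], [-0.094, 0.0, -0.996], [0.0, -1.0, -0.0]]
force: [0.4, 0.7, -0.4]
opening: 0.005
```

Run:
```python
from h import *
plan(.3995,-.3052,.15,-97.5); balls('t9.png')
```

```text
t 35.5 pos [ 0.4917 -0.3156  0.0417] ang -174.63 F [ 0.4  0.7 -0.4] open 0.4 Rz-tilt [ 0. -1. -0.] j6 131.0
  wy total -0.857 (rows 7.2763821011301175 ) shift now-axes [ 2.272 -2.707 -0.475] target-axes [ 0.043 -2.707 -2.32 ]
circ px 295.9 261.1 r 42.3 bright 174.0 world [ 0.4018 -0.1823] mag [-89.8  46.2] R 101.0 ang 152.8
```

Call:
drive_tool([
  {"dx":-0.1,"dy":-0.2,"dz":0,"wx":0,"wy":0,"wz":0,"grip":0},
  {"dx":0,"dy":-0.8,"dz":0,"wx":0,"wy":0,"wz":0,"grip":0},
  {"dx":0,"dy":-0.9,"dz":0,"wx":0,"wy":0,"wz":0,"grip":0},
  {"dx":0,"dy":-0.8,"dz":0,"wx":0,"wy":0,"wz":0,"grip":72},
  {"dx":0.79,"dy":0,"dz":-0.158,"wx":0,"wy":0,"wz":0,"grip":72},
  {"dx":0.79,"dy":0,"dz":-0.158,"wx":0,"wy":0,"wz":0,"grip":72},
  {"dx":0.79,"dy":0,"dz":-0.158,"wx":0,"wy":0,"wz":0,"grip":72},
])

```text
time_s: 36.45
position: [0.3993, -0.3052, 0.1506]
tcp_rot: [[-0.996, 0.001, 0.093], [-0.093, -0.001, -0.996], [-0.001, -1.0, 0.001]]
force: [-0.4, 0.4, -0.6]
opening: 0.376
```

Call:
drive_tool([
  {"dx":0,"dy":0,"dz":0,"wx":0,"wy":-0.107,"wz":0,"grip":72},
  {"dx":0,"dy":0,"dz":0,"wx":0,"wy":-0.107,"wz":0,"grip":72},
  {"dx":0,"dy":0,"dz":0,"wx":0,"wy":-0.107,"wz":0,"grip":72},
  {"dx":0,"dy":0,"dz":0,"wx":0,"wy":-0.107,"wz":0,"grip":72},
  {"dx":0,"dy":0,"dz":0,"wx":0,"wy":-0.107,"wz":0,"grip":72},
  {"dx":0,"dy":0,"dz":0,"wx":0,"wy":-0.107,"wz":0,"grip":72},
  {"dx":0,"dy":0,"dz":0,"wx":0,"wy":-0.107,"wz":0,"grip":72},
  {"dx":0,"dy":0,"dz":0,"wx":0,"wy":-0.107,"wz":0,"grip":72},
])

```text
time_s: 37.45
position: [0.4001, -0.3054, 0.1504]
tcp_rot: [[-0.128, 0.001, 0.992], [-0.992, -0.001, -0.128], [0.001, -1.0, 0.001]]
force: [-0.1, -0.0, 0.1]
opening: 0.827
```

Call:
drive_tool([
  {"dx":0,"dy":0,"dz":0,"wx":0,"wy":0,"wz":0,"grip":72},
  {"dx":0,"dy":0,"dz":0,"wx":0,"wy":0,"wz":0,"grip":72},
])

```text
time_s: 37.7
position: [0.3999, -0.3053, 0.1501]
tcp_rot: [[-0.136, 0.0, 0.991], [-0.991, -0.001, -0.136], [0.0, -1.0, 0.001]]
force: [0.1, -0.3, 0.4]
opening: 0.828
```

Run:
```python
from h import *
plan(.3995,-.3052,.036,-97.5); wballs('w10.png')
```

```text
t 37.7 pos [ 0.3999 -0.3053  0.1501] ang -97.82 F [ 0.1 -0.3  0.4] open 72.0 Rz-tilt [ 0.    -1.     0.001] j6 47.7
  wy total -0.004 (rows 0.030408024529725387 ) shift now-axes [-0.     2.852 -0.009] target-axes [-0.     2.852 -0.009]
px 278.0 208.0 r 34.3 34.3 world [ 0.398  -0.3046] mag [-78.  -75.7] R 108.7 ang -135.9
px 276.0 126.0 r 36.6 34.3 world [ 0.4568 -0.3121] mag [-18.8 -75.6] R 77.9 ang -104.0
px 148.0 94.0 r 35.8 34.3 world [ 0.4891 -0.2284] mag [ 2.6 11.5] R 11.8 ang 77.2
px 138.0 222.0 r 35.8 34.3 world [ 0.4022 -0.2019] mag [-86.9  26.8] R 90.9 ang 162.9
```

Lead ball is at the exit and the last one sits behind it at x ≈ -19. I'll grip it and carry it to nest 3.

Call:
drive_tool([
  {"dx":0,"dy":0.75,"dz":-0.02,"wx":0,"wy":0,"wz":0,"grip":72},
  {"dx":0,"dy":0.75,"dz":0,"wx":0,"wy":0,"wz":0,"grip":72},
  {"dx":0,"dy":0.75,"dz":0,"wx":0,"wy":0,"wz":0,"grip":72},
  {"dx":0,"dy":0.6,"dz":0,"wx":0,"wy":0,"wz":0,"grip":72},
  {"dx":0,"dy":0,"dz":0,"wx":0,"wy":0,"wz":0,"grip":72},
  {"dx":0,"dy":0,"dz":0,"wx":0,"wy":0,"wz":0,"grip":72},
])

```text
time_s: 38.5
position: [0.3991, -0.3054, 0.0363]
tcp_rot: [[-0.135, 0.001, 0.991], [-0.991, -0.001, -0.135], [0.001, -1.0, 0.001]]
force: [-0.6, -0.9, 0.1]
opening: 0.827
```

Call:
drive_tool([
  {"dx":0,"dy":0,"dz":0,"wx":0,"wy":0,"wz":0,"grip":30},
  {"dx":0,"dy":0,"dz":0,"wx":0,"wy":0,"wz":0,"grip":30},
  {"dx":0,"dy":0,"dz":0,"wx":0,"wy":0,"wz":0,"grip":30},
  {"dx":0,"dy":0,"dz":0,"wx":0,"wy":0,"wz":0,"grip":30},
])

```text
time_s: 39.0
position: [0.399, -0.3053, 0.0362]
tcp_rot: [[-0.134, 0.001, 0.991], [-0.991, -0.001, -0.134], [0.001, -1.0, 0.001]]
force: [-0.3, -0.1, 3.6]
opening: 0.555
```

Run:
```python
from h import *
plan(*stand(-15,40),.15,-125.1)
```

```text
t 39.0 pos [ 0.399  -0.3053  0.0362] ang -97.72 F [-0.3 -0.1  3.6] open 48.3 Rz-tilt [ 0.001 -1.     0.001] j6 47.5
  wy total 0.304 (rows 2.5832097327022634 ) shift now-axes [-9.384 -2.845  1.572] target-axes [-9.056 -2.845 -2.92 ]
```

Call:
drive_tool([
  {"dx":0,"dy":-0.3,"dz":0,"wx":0,"wy":0,"wz":0,"grip":30},
  {"dx":0,"dy":-0.8,"dz":0,"wx":0,"wy":0,"wz":0,"grip":30},
  {"dx":0,"dy":-0.9,"dz":0,"wx":0,"wy":0,"wz":0,"grip":30},
  {"dx":0,"dy":-0.9,"dz":0,"wx":0,"wy":0,"wz":0,"grip":30},
  {"dx":0,"dy":-0.5,"dz":0,"wx":0,"wy":0,"wz":0,"grip":30},
  {"dx":-0.853,"dy":0,"dz":0.143,"wx":0,"wy":0,"wz":0,"grip":30},
  {"dx":-0.853,"dy":0,"dz":0.143,"wx":0,"wy":0,"wz":0,"grip":30},
  {"dx":-0.853,"dy":0,"dz":0.143,"wx":0,"wy":0,"wz":0,"grip":30},
])

```text
time_s: 40.0
position: [0.4293, -0.2047, 0.1723]
tcp_rot: [[-0.135, -0.0, 0.991], [-0.991, 0.0, -0.135], [-0.0, -1.0, -0.0]]
force: [0.2, -0.6, -1.1]
opening: 0.563
```

Call:
drive_tool([
  {"dx":-0.853,"dy":0,"dz":0.143,"wx":0,"wy":0,"wz":0,"grip":30},
  {"dx":-0.853,"dy":0,"dz":0.143,"wx":0,"wy":0,"wz":0,"grip":30},
  {"dx":-0.853,"dy":0,"dz":0.143,"wx":0,"wy":0,"wz":0,"grip":30},
  {"dx":-0.853,"dy":0,"dz":0.143,"wx":0,"wy":0,"wz":0,"grip":30},
  {"dx":-0.853,"dy":0,"dz":0.143,"wx":0,"wy":0,"wz":0,"grip":30},
  {"dx":-0.853,"dy":0,"dz":0.143,"wx":0,"wy":0,"wz":0,"grip":30},
  {"dx":-0.853,"dy":0,"dz":0.143,"wx":0,"wy":0,"wz":0,"grip":30},
  {"dx":-0.853,"dy":0,"dz":0.143,"wx":0,"wy":0,"wz":0,"grip":30},
])

```text
time_s: 41.0
position: [0.5111, 0.0596, 0.1722]
tcp_rot: [[-0.134, -0.001, 0.991], [-0.991, -0.0, -0.134], [0.0, -1.0, -0.001]]
force: [0.8, 0.1, -1.0]
opening: 0.562
```

Call:
drive_tool([
  {"dx":0,"dy":0,"dz":0,"wx":0,"wy":0.1015,"wz":0,"grip":30},
  {"dx":0,"dy":0,"dz":0,"wx":0,"wy":0.1015,"wz":0,"grip":30},
  {"dx":0,"dy":0,"dz":0,"wx":0,"wy":0.1015,"wz":0,"grip":30},
  {"dx":0,"dy":0.5,"dz":0,"wx":0,"wy":0,"wz":0,"grip":30},
  {"dx":0,"dy":0.5,"dz":0,"wx":0,"wy":0,"wz":0,"grip":30},
  {"dx":0,"dy":0,"dz":0,"wx":0,"wy":0,"wz":0,"grip":30},
  {"dx":0,"dy":0,"dz":0,"wx":0,"wy":0,"wz":0,"grip":30},
])

```text
time_s: 41.88
position: [0.5117, 0.0584, 0.1324]
tcp_rot: [[-0.575, 0.001, 0.818], [-0.818, -0.0, -0.575], [-0.0, -1.0, 0.0]]
force: [-0.8, -0.8, -0.0]
opening: 0.561
```

Run:
```python
from h import *
plan(*stand(-15,40),.062,-125.1)
```

```text
t 41.9 pos [0.5117 0.0584 0.1324] ang -125.12 F [-0.8 -0.8 -0. ] open 48.8 Rz-tilt [-0. -1.  0.] j6 119.2
  wy total -0.0 (rows 0.0018247783560729255 ) shift now-axes [0.002 1.76  0.003] target-axes [0.002 1.76  0.003]
```

Call:
drive_tool([
  {"dx":0,"dy":0.6,"dz":0,"wx":0,"wy":0,"wz":0,"grip":30},
  {"dx":0,"dy":0.6,"dz":0,"wx":0,"wy":0,"wz":0,"grip":30},
  {"dx":0,"dy":0.4,"dz":0,"wx":0,"wy":0,"wz":0,"grip":30},
  {"dx":0,"dy":0.15,"dz":0,"wx":0,"wy":0,"wz":0,"grip":30},
  {"dx":0,"dy":0,"dz":0,"wx":0,"wy":0,"wz":0,"grip":30},
  {"dx":0,"dy":0,"dz":0,"wx":0,"wy":0,"wz":0,"grip":30},
])

```text
time_s: 42.62
position: [0.512, 0.0584, 0.0624]
tcp_rot: [[-0.575, 0.001, 0.818], [-0.818, -0.0, -0.575], [-0.001, -1.0, 0.001]]
force: [-0.3, 1.2, -1.1]
opening: 0.556
```

Run:
```python
from h import *
plan(*stand(-15,40),.062,-125.1); print(mag(32,-76)); plan(*mag(30,-76),.17,-187.3); plan(*mag(30,-76),.17,-7.3)
```

```text
t 42.6 pos [0.512  0.0584 0.0624] ang -125.12 F [-0.3  1.2 -1.1] open 48.4 Rz-tilt [-0.001 -1.     0.001] j6 119.2
  wy total -0.0 (rows 0.001444158917723933 ) shift now-axes [ 0.008  0.009 -0.004] target-axes [ 0.008  0.009 -0.004]
[ 0.50708371 -0.31895005]
t 42.6 pos [0.512  0.0584 0.0624] ang -125.12 F [-0.3  1.2 -1.1] open 48.4 Rz-tilt [-0.001 -1.     0.001] j6 119.2
  wy total 0.691 (rows 5.866480369384164 ) shift now-axes [ 7.811 -2.691  5.281] target-axes [-1.026 -2.691  9.373]
t 42.6 pos [0.512  0.0584 0.0624] ang -125.12 F [-0.3  1.2 -1.1] open 48.4 Rz-tilt [-0.001 -1.     0.001] j6 119.2
  wy total -1.309 (rows 11.114651706087535 ) shift now-axes [ 7.811 -2.691  5.281] target-axes [ 1.026 -2.691 -9.373]
```

Call:
drive_tool([
  {"dx":0,"dy":0,"dz":0,"wx":0,"wy":0,"wz":0,"grip":66},
  {"dx":0,"dy":0,"dz":0,"wx":0,"wy":0,"wz":0,"grip":66},
  {"dx":0,"dy":0,"dz":0,"wx":0,"wy":0,"wz":0,"grip":66},
  {"dx":0,"dy":-0.3,"dz":0,"wx":0,"wy":0,"wz":0,"grip":66},
  {"dx":0,"dy":-0.8,"dz":0,"wx":0,"wy":0,"wz":0,"grip":66},
  {"dx":0,"dy":-0.8,"dz":0,"wx":0,"wy":0,"wz":0,"grip":66},
  {"dx":0,"dy":-0.8,"dz":0,"wx":0,"wy":0,"wz":0,"grip":66},
  {"dx":0.777,"dy":0,"dz":0.514,"wx":0,"wy":0,"wz":0,"grip":0},
])

```text
time_s: 43.62
position: [0.5123, 0.0221, 0.1732]
tcp_rot: [[-0.572, 0.007, 0.82], [-0.82, -0.001, -0.572], [-0.003, -1.0, 0.006]]
force: [-0.2, -0.8, -0.1]
opening: 0.705
```

Call:
drive_tool([
  {"dx":0.777,"dy":0,"dz":0.514,"wx":0,"wy":0,"wz":0,"grip":0},
  {"dx":0.777,"dy":0,"dz":0.514,"wx":0,"wy":0,"wz":0,"grip":0},
  {"dx":0.777,"dy":0,"dz":0.514,"wx":0,"wy":0,"wz":0,"grip":0},
  {"dx":0.777,"dy":0,"dz":0.514,"wx":0,"wy":0,"wz":0,"grip":0},
  {"dx":0.777,"dy":0,"dz":0.514,"wx":0,"wy":0,"wz":0,"grip":0},
  {"dx":0.777,"dy":0,"dz":0.514,"wx":0,"wy":0,"wz":0,"grip":0},
  {"dx":0.777,"dy":0,"dz":0.514,"wx":0,"wy":0,"wz":0,"grip":0},
  {"dx":0.777,"dy":0,"dz":0.514,"wx":0,"wy":0,"wz":0,"grip":0},
])

```text
time_s: 44.62
position: [0.5018, -0.278, 0.1706]
tcp_rot: [[-0.575, 0.001, 0.818], [-0.818, -0.0, -0.575], [0.0, -1.0, 0.001]]
force: [0.8, -0.9, 0.0]
opening: 0.003
```

Call:
drive_tool([
  {"dx":0.777,"dy":0,"dz":0.514,"wx":0,"wy":0,"wz":0,"grip":0},
  {"dx":0,"dy":0,"dz":0,"wx":0,"wy":0.102,"wz":0,"grip":0},
  {"dx":0,"dy":0,"dz":0,"wx":0,"wy":0.102,"wz":0,"grip":0},
  {"dx":0,"dy":0,"dz":0,"wx":0,"wy":0.102,"wz":0,"grip":0},
  {"dx":0,"dy":0,"dz":0,"wx":0,"wy":0.102,"wz":0,"grip":0},
  {"dx":0,"dy":0,"dz":0,"wx":0,"wy":0.102,"wz":0,"grip":0},
  {"dx":0,"dy":0,"dz":0,"wx":0,"wy":0.102,"wz":0,"grip":0},
  {"dx":0,"dy":0,"dz":0,"wx":0,"wy":0,"wz":0,"grip":0},
])

```text
time_s: 45.62
position: [0.5009, -0.314, 0.1704]
tcp_rot: [[-1.0, 0.0, -0.002], [0.002, -0.0, -1.0], [-0.0, -1.0, 0.0]]
force: [0.1, -0.9, -0.3]
opening: 0.004
```

Call:
drive_tool([
  {"dx":0,"dy":0,"dz":0,"wx":0,"wy":0,"wz":0,"grip":0},
])

```text
time_s: 45.75
position: [0.5009, -0.314, 0.1702]
tcp_rot: [[-1.0, 0.0, -0.001], [0.001, -0.0, -1.0], [-0.0, -1.0, 0.0]]
force: [0.2, 0.4, 1.1]
opening: 0.004
```

Run:
```python
from h import *
plan(*mag(26,-72),.042,-180.3); wballs('w11.png'); balls('t11.png')
a=cv2.resize(cv2.imread('pics/t11.png')[160:290,170:370],(600,390),interpolation=cv2.INTER_CUBIC); b=cv2.resize(cv2.imread('pics/w11.png'),(200,150)); c=np.zeros((390,800,3),np.uint8); c[:,:600]=a; c[:150,600:]=b; cv2.imwrite('pics/c11.png',c)
```

```text
t 45.8 pos [ 0.5009 -0.314   0.1702] ang 179.93 F [0.2 0.4 1.1] open 0.3 Rz-tilt [-0. -1.  0.] j6 137.2
  wy total 0.003 (rows 0.021852813232938834 ) shift now-axes [-0.018  3.204  0.004] target-axes [-0.018  3.204  0.004]
px 336.0 202.0 r 32.6 32.0 world [ 0.4553 -0.3114] mag [-20.4 -75.1] R 77.8 ang -105.2
```

View pics/c11.png

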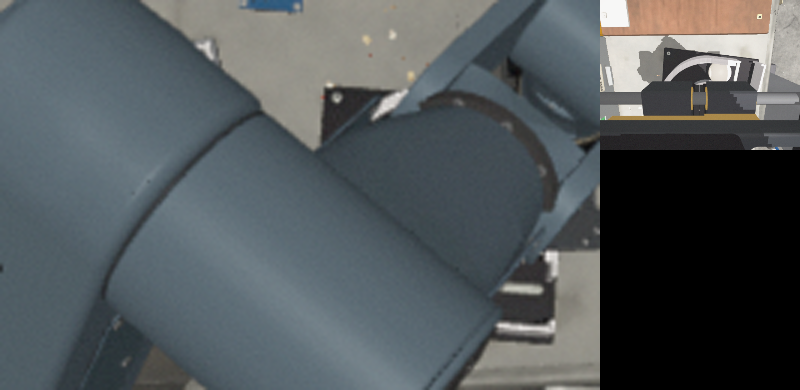

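Call:
drive_tool([
  {"dx":-0.02,"dy":0.8,"dz":0,"wx":0,"wy":0,"wz":0,"grip":0},
  {"dx":0,"dy":0.8,"dz":0,"wx":0,"wy":0,"wz":0,"grip":0},
  {"dx":0,"dy":0.8,"dz":0,"wx":0,"wy":0,"wz":0,"grip":0},
  {"dx":0,"dy":0.8,"dz":0,"wx":0,"wy":0,"wz":0,"grip":0},
  {"dx":0,"dy":0,"dz":0,"wx":0,"wy":0,"wz":0,"grip":0},
  {"dx":0.19,"dy":0,"dz":-0.012,"wx":0,"wy":0,"wz":0,"grip":0},
  {"dx":0.19,"dy":0,"dz":-0.012,"wx":0,"wy":0,"wz":0,"grip":0},
  {"dx":0,"dy":0,"dz":0,"wx":0,"wy":0,"wz":0,"grip":0},
])

```text
time_s: 46.85
position: [0.486, -0.3133, 0.0429]
tcp_rot: [[-1.0, 0.001, -0.004], [0.004, -0.001, -1.0], [-0.001, -1.0, 0.001]]
force: [-0.3, 1.1, 0.3]
opening: 0.008
```

Call:
drive_tool([
  {"dx":0.19,"dy":0,"dz":-0.012,"wx":0,"wy":0,"wz":0,"grip":0},
  {"dx":0.19,"dy":0,"dz":-0.012,"wx":0,"wy":0,"wz":0,"grip":0},
  {"dx":0.19,"dy":0,"dz":-0.012,"wx":0,"wy":0,"wz":0,"grip":0},
  {"dx":0.19,"dy":0,"dz":-0.012,"wx":0,"wy":0,"wz":0,"grip":0},
  {"dx":0,"dy":0,"dz":0,"wx":0,"wy":0,"wz":0,"grip":0},
])

```text
time_s: 47.48
position: [0.4553, -0.3108, 0.0416]
tcp_rot: [[-1.0, -0.001, -0.004], [0.004, 0.001, -1.0], [0.001, -1.0, -0.001]]
force: [0.2, 0.0, -0.7]
opening: 0.001
```

Call:
drive_tool([
  {"dx":0.1,"dy":0,"dz":-0.006,"wx":0,"wy":0,"wz":0,"grip":0},
  {"dx":0,"dy":0,"dz":0,"wx":0,"wy":0,"wz":0,"grip":0},
  {"dx":0.1,"dy":0,"dz":-0.006,"wx":0,"wy":0,"wz":0,"grip":0},
  {"dx":0,"dy":0,"dz":0,"wx":0,"wy":0,"wz":0,"grip":0},
  {"dx":0.1,"dy":0,"dz":-0.006,"wx":0,"wy":0,"wz":0,"grip":0},
  {"dx":0,"dy":0,"dz":0,"wx":0,"wy":0,"wz":0,"grip":0},
])

```text
time_s: 48.22
position: [0.4436, -0.31, 0.0417]
tcp_rot: [[-1.0, -0.001, -0.004], [0.004, 0.001, -1.0], [0.001, -1.0, -0.001]]
force: [0.1, 0.9, -0.4]
opening: 0.003
```

Run:
```python
from h import *
plan(.3995,-.3053,.15,-97.5); p=cur()[0]; print('mag',rotm(-YAW)@(p[:2]-MC)*1000)
```

```text
t 48.2 pos [ 0.4436 -0.31    0.0417] ang 179.79 F [ 0.1  0.9 -0.4] open 0.3 Rz-tilt [ 0.001 -1.    -0.001] j6 133.4
  wy total -0.919 (rows 7.802824705267689 ) shift now-axes [ 1.103 -2.709 -0.114] target-axes [ 0.027 -2.709 -1.109]
mag [-32.09865928 -75.20120871]
```

Call:
drive_tool([
  {"dx":-0.1,"dy":-0.2,"dz":0,"wx":0,"wy":0,"wz":0,"grip":0},
  {"dx":0,"dy":-0.8,"dz":0,"wx":0,"wy":0,"wz":0,"grip":0},
  {"dx":0,"dy":-0.9,"dz":0,"wx":0,"wy":0,"wz":0,"grip":0},
  {"dx":0,"dy":-0.8,"dz":0,"wx":0,"wy":0,"wz":0,"grip":72},
  {"dx":0.6,"dy":0,"dz":-0.057,"wx":0,"wy":0,"wz":0,"grip":72},
  {"dx":0.6,"dy":0,"dz":-0.057,"wx":0,"wy":0,"wz":0,"grip":72},
])

```text
time_s: 48.98
position: [0.4004, -0.3058, 0.1511]
tcp_rot: [[-1.0, 0.002, -0.003], [0.003, -0.002, -1.0], [-0.002, -1.0, 0.002]]
force: [-0.1, -0.0, -0.4]
opening: 0.268
```

Call:
drive_tool([
  {"dx":0,"dy":0,"dz":0,"wx":0,"wy":-0.115,"wz":0,"grip":72},
  {"dx":0,"dy":0,"dz":0,"wx":0,"wy":-0.115,"wz":0,"grip":72},
  {"dx":0,"dy":0,"dz":0,"wx":0,"wy":-0.115,"wz":0,"grip":72},
  {"dx":0,"dy":0,"dz":0,"wx":0,"wy":-0.115,"wz":0,"grip":72},
  {"dx":0,"dy":0,"dz":0,"wx":0,"wy":-0.115,"wz":0,"grip":72},
  {"dx":0,"dy":0,"dz":0,"wx":0,"wy":-0.115,"wz":0,"grip":72},
  {"dx":0,"dy":0,"dz":0,"wx":0,"wy":-0.115,"wz":0,"grip":72},
  {"dx":0,"dy":0,"dz":0,"wx":0,"wy":-0.115,"wz":0,"grip":72},
])

```text
time_s: 49.98
position: [0.4006, -0.3057, 0.1504]
tcp_rot: [[-0.123, 0.001, 0.992], [-0.992, -0.001, -0.123], [0.001, -1.0, 0.001]]
force: [0.1, 0.2, -0.8]
opening: 0.826
```

Call:
drive_tool([
  {"dx":0,"dy":0,"dz":0,"wx":0,"wy":0,"wz":0,"grip":72},
  {"dx":0,"dy":0,"dz":0,"wx":0,"wy":0,"wz":0,"grip":72},
])

```text
time_s: 50.22
position: [0.4004, -0.3056, 0.1501]
tcp_rot: [[-0.131, 0.0, 0.991], [-0.991, -0.0, -0.131], [0.0, -1.0, 0.0]]
force: [0.2, 0.1, -0.2]
opening: 0.83
```

Run:
```python
from h import *
plan(.3995,-.3053,.036,-97.5); wballs('w12.png')
```

```text
t 50.2 pos [ 0.4004 -0.3056  0.1501] ang -97.54 F [ 0.2  0.1 -0.2] open 72.2 Rz-tilt [ 0. -1.  0.] j6 47.4
  wy total -0.0 (rows 0.0036799053392252614 ) shift now-axes [-0.006  2.852 -0.023] target-axes [-0.006  2.852 -0.023]
px 282.0 208.0 r 34.1 34.3 world [ 0.398  -0.3086] mag [-77.5 -79.6] R 111.1 ang -134.2
px 146.0 94.0 r 34.7 34.3 world [ 0.4899 -0.2278] mag [ 3.4 12.2] R 12.7 ang 74.6
```

Ball at the exit (y slightly off, but the jaws will centre it). Grip it for nest 4.

Call:
drive_tool([
  {"dx":0,"dy":0.75,"dz":-0.035,"wx":0,"wy":0,"wz":0,"grip":72},
  {"dx":0,"dy":0.75,"dz":0,"wx":0,"wy":0,"wz":0,"grip":72},
  {"dx":0,"dy":0.75,"dz":0,"wx":0,"wy":0,"wz":0,"grip":72},
  {"dx":0,"dy":0.6,"dz":0,"wx":0,"wy":0,"wz":0,"grip":72},
  {"dx":0,"dy":0,"dz":0,"wx":0,"wy":0,"wz":0,"grip":72},
  {"dx":0,"dy":0,"dz":0,"wx":0,"wy":0,"wz":0,"grip":72},
])

```text
time_s: 51.02
position: [0.3991, -0.3058, 0.0363]
tcp_rot: [[-0.129, 0.001, 0.992], [-0.992, -0.001, -0.129], [0.001, -1.0, 0.001]]
force: [0.7, -0.3, 1.0]
opening: 0.827
```

Call:
drive_tool([
  {"dx":0,"dy":0,"dz":0,"wx":0,"wy":0,"wz":0,"grip":30},
  {"dx":0,"dy":0,"dz":0,"wx":0,"wy":0,"wz":0,"grip":30},
  {"dx":0,"dy":0,"dz":0,"wx":0,"wy":0,"wz":0,"grip":30},
  {"dx":0,"dy":0,"dz":0,"wx":0,"wy":0,"wz":0,"grip":30},
])

```text
time_s: 51.52
position: [0.399, -0.3056, 0.0361]
tcp_rot: [[-0.129, 0.001, 0.992], [-0.992, -0.001, -0.129], [0.001, -1.0, 0.001]]
force: [0.3, 0.3, 3.9]
opening: 0.558
```

Run:
```python
from h import *
plan(*stand(-15,-40),.15,-125.1)
```

```text
t 51.5 pos [ 0.399  -0.3056  0.0361] ang -97.4 F [0.3 0.3 3.9] open 48.5 Rz-tilt [ 0.001 -1.     0.001] j6 47.2
  wy total 0.308 (rows 2.612990936218073 ) shift now-axes [-7.473 -2.846  2.219] target-axes [-7.649 -2.846 -1.509]
```

Call:
drive_tool([
  {"dx":0,"dy":-0.3,"dz":0,"wx":0,"wy":0,"wz":0,"grip":30},
  {"dx":0,"dy":-0.8,"dz":0,"wx":0,"wy":0,"wz":0,"grip":30},
  {"dx":0,"dy":-0.9,"dz":0,"wx":0,"wy":0,"wz":0,"grip":30},
  {"dx":0,"dy":-0.9,"dz":0,"wx":0,"wy":0,"wz":0,"grip":30},
  {"dx":0,"dy":-0.5,"dz":0,"wx":0,"wy":0,"wz":0,"grip":30},
  {"dx":-0.83,"dy":0,"dz":0.2466,"wx":0,"wy":0,"wz":0,"grip":30},
  {"dx":-0.83,"dy":0,"dz":0.2466,"wx":0,"wy":0,"wz":0,"grip":30},
  {"dx":-0.83,"dy":0,"dz":0.2466,"wx":0,"wy":0,"wz":0,"grip":30},
])

```text
time_s: 52.52
position: [0.4407, -0.2092, 0.1723]
tcp_rot: [[-0.129, -0.0, 0.992], [-0.992, 0.0, -0.129], [-0.0, -1.0, -0.001]]
force: [-0.0, -0.2, -1.5]
opening: 0.561
```

Call:
drive_tool([
  {"dx":-0.83,"dy":0,"dz":0.2466,"wx":0,"wy":0,"wz":0,"grip":30},
  {"dx":-0.83,"dy":0,"dz":0.2466,"wx":0,"wy":0,"wz":0,"grip":30},
  {"dx":-0.83,"dy":0,"dz":0.2466,"wx":0,"wy":0,"wz":0,"grip":30},
  {"dx":-0.83,"dy":0,"dz":0.2466,"wx":0,"wy":0,"wz":0,"grip":30},
  {"dx":-0.83,"dy":0,"dz":0.2466,"wx":0,"wy":0,"wz":0,"grip":30},
  {"dx":-0.83,"dy":0,"dz":0.2466,"wx":0,"wy":0,"wz":0,"grip":30},
  {"dx":0,"dy":0,"dz":0,"wx":0,"wy":0.1027,"wz":0,"grip":30},
  {"dx":0,"dy":0,"dz":0,"wx":0,"wy":0.1027,"wz":0,"grip":30},
])

```text
time_s: 53.52
position: [0.5246, -0.0196, 0.172]
tcp_rot: [[-0.44, -0.001, 0.898], [-0.898, 0.0, -0.44], [0.0, -1.0, -0.001]]
force: [0.4, -0.1, -1.5]
opening: 0.56
```

Call:
drive_tool([
  {"dx":0,"dy":0,"dz":0,"wx":0,"wy":0.1027,"wz":0,"grip":30},
  {"dx":0,"dy":0.5,"dz":0,"wx":0,"wy":0,"wz":0,"grip":30},
  {"dx":0,"dy":0.5,"dz":0,"wx":0,"wy":0,"wz":0,"grip":30},
  {"dx":0,"dy":0,"dz":0,"wx":0,"wy":0,"wz":0,"grip":30},
  {"dx":0,"dy":0,"dz":0,"wx":0,"wy":0,"wz":0,"grip":30},
])

```text
time_s: 54.15
position: [0.5254, -0.0205, 0.1324]
tcp_rot: [[-0.575, 0.0, 0.818], [-0.818, -0.0, -0.575], [-0.0, -1.0, 0.0]]
force: [-0.9, 0.1, -0.7]
opening: 0.556
```

Run:
```python
from h import *
plan(*stand(-15,-40),.062,-125.1)
```

```text
t 54.1 pos [ 0.5254 -0.0205  0.1324] ang -125.13 F [-0.9  0.1 -0.7] open 48.4 Rz-tilt [-0. -1.  0.] j6 110.7
  wy total -0.0 (rows 0.0025059334453605715 ) shift now-axes [-1.00e-03  1.76e+00  3.00e-03] target-axes [-1.00e-03  1.76e+00  3.00e-03]
```

Call:
drive_tool([
  {"dx":0,"dy":0.6,"dz":0,"wx":0,"wy":0,"wz":0,"grip":30},
  {"dx":0,"dy":0.6,"dz":0,"wx":0,"wy":0,"wz":0,"grip":30},
  {"dx":0,"dy":0.4,"dz":0,"wx":0,"wy":0,"wz":0,"grip":30},
  {"dx":0,"dy":0.15,"dz":0,"wx":0,"wy":0,"wz":0,"grip":30},
  {"dx":0,"dy":0,"dz":0,"wx":0,"wy":0,"wz":0,"grip":30},
  {"dx":0,"dy":0,"dz":0,"wx":0,"wy":0,"wz":0,"grip":30},
])

```text
time_s: 54.9
position: [0.5258, -0.0206, 0.0624]
tcp_rot: [[-0.575, 0.001, 0.818], [-0.818, -0.0, -0.575], [-0.0, -1.0, 0.001]]
force: [-0.1, -0.3, -1.9]
opening: 0.558
```

Call:
drive_tool([
  {"dx":0,"dy":0,"dz":0,"wx":0,"wy":0,"wz":0,"grip":66},
  {"dx":0,"dy":0,"dz":0,"wx":0,"wy":0,"wz":0,"grip":66},
  {"dx":0,"dy":0,"dz":0,"wx":0,"wy":0,"wz":0,"grip":66},
  {"dx":0,"dy":-0.3,"dz":0,"wx":0,"wy":0,"wz":0,"grip":66},
  {"dx":0,"dy":-0.8,"dz":0,"wx":0,"wy":0,"wz":0,"grip":66},
  {"dx":0,"dy":-0.9,"dz":0,"wx":0,"wy":0,"wz":0,"grip":66},
  {"dx":0,"dy":-0.9,"dz":0,"wx":0,"wy":0,"wz":0,"grip":66},
  {"dx":0,"dy":-0.9,"dz":0,"wx":0,"wy":0,"wz":0,"grip":0},
])

```text
time_s: 55.9
position: [0.5251, -0.0205, 0.2158]
tcp_rot: [[-0.575, 0.001, 0.818], [-0.818, -0.0, -0.575], [-0.0, -1.0, 0.001]]
force: [-0.4, -0.3, -1.3]
opening: 0.711
```

Call:
drive_tool([
  {"dx":0,"dy":-0.9,"dz":0,"wx":0,"wy":-0.1,"wz":0,"grip":0},
  {"dx":0,"dy":0,"dz":0,"wx":0,"wy":-0.1,"wz":0,"grip":0},
  {"dx":0,"dy":0,"dz":0,"wx":0,"wy":-0.1,"wz":0,"grip":0},
  {"dx":0,"dy":0,"dz":0,"wx":0,"wy":-0.1,"wz":0,"grip":0},
  {"dx":0,"dy":0,"dz":0,"wx":0,"wy":-0.1,"wz":0,"grip":0},
  {"dx":-0.3,"dy":0,"dz":-0.9,"wx":0,"wy":0,"wz":0,"grip":0},
  {"dx":-0.3,"dy":0,"dz":-0.9,"wx":0,"wy":0,"wz":0,"grip":0},
  {"dx":-0.3,"dy":0,"dz":-0.7,"wx":0,"wy":0,"wz":0,"grip":0},
])

```text
time_s: 56.9
position: [0.4188, -0.0018, 0.2503]
tcp_rot: [[0.171, -0.0, 0.985], [-0.985, -0.0, 0.171], [-0.0, -1.0, -0.0]]
force: [-0.4, -0.2, 0.3]
opening: 0.004
```

Call:
drive_tool([
  {"dx":0,"dy":0,"dz":0,"wx":0,"wy":0,"wz":0,"grip":0},
  {"dx":0,"dy":0,"dz":0,"wx":0,"wy":0,"wz":0,"grip":0},
])

```text
time_s: 57.15
position: [0.4221, -0.0026, 0.2506]
tcp_rot: [[0.171, 0.003, 0.985], [-0.985, -0.001, 0.171], [0.001, -1.0, 0.003]]
force: [-0.3, 0.1, 1.0]
opening: 0.006
```

Run:
```python
from h import *
plan(*stand(-83,14),.0615,-80.1); p,d,K,T=cap('wrist','w13.png'); np.savez('w13.npz',d=d,K=K,T=T)
im=cv2.imread('pics/w13.png')
for (x,y,z) in [(65,40,.058),(65,-40,.058),(-15,40,.058),(-15,-40,.058),(-83,14,.038),(-83,56,.038),(-83,-42,.038)]:
    u=proj(np.r_[stand(x,y),z],K,T)[0]; cv2.drawMarker(im,tuple(int(t) for t in u),(0,0,255),0,12,1)
cv2.imwrite('pics/w13m.png',im)
```

```text
t 57.1 pos [ 0.4221 -0.0026  0.2506] ang -80.14 F [-0.3  0.1  1. ] open 0.5 Rz-tilt [ 0.001 -1.     0.003] j6 64.5
  wy total -0.0 (rows 0.003530168650310882 ) shift now-axes [-0.464  4.727  0.769] target-axes [-0.464  4.727  0.769]
```

View pics/w13m.png

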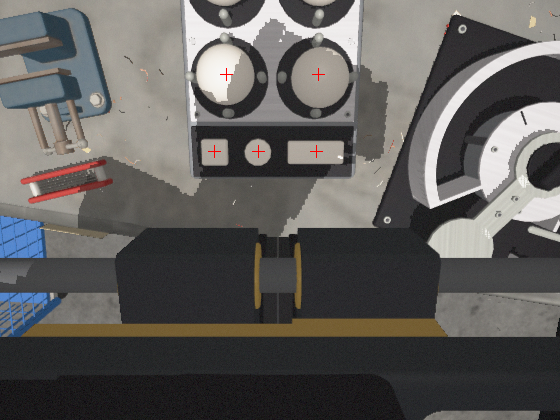

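Run:
```python
from h import *
p,d,K,T=cap('top','t13.png'); C=cloud(d,K,T)
for i,(x,y) in enumerate([(65,40),(65,-40),(-15,40),(-15,-40)]):
    w=np.array([.5344,.0207])+rotm(9.9)@np.array([x,y])/1000
    u,v=proj(np.r_[w,.07],K,T)[0].round().astype(int); print(i+1,(u,v),'z',np.median(C[v-3:v+4,u-3:u+4,2]).round(3),'rgb',p[v-3:v+4,u-3:u+4].mean((0,1)).round())
    m=(abs(C[...,2]-.07)<.02)&(np.hypot(C[...,0]-w[0],C[...,1]-w[1])<.04); vv,uu=np.nonzero(m); 
    if m.sum(): q=ray([uu.mean(),vv.mean()],K,T,.062)[0]; print('   blob n',m.sum(),'centre',(rotm(-9.9)@(q[:2]-[.5344,.0207])*1000).round(1))
```

```text
1 (np.int64(197), np.int64(192)) z 0.083 rgb [185. 182. 174.]
   blob n 163 centre [74.1 34.1]
2 (np.int64(226), np.int64(186)) z 0.08 rgb [226. 219. 208.]
   blob n 306 centre [ 64.4 -40.5]
3 (np.int64(202), np.int64(221)) z 0.57 rgb [102. 117. 125.]
4 (np.int64(232), np.int64(215)) z 0.313 rgb [94. 91. 85.]
   blob n 113 centre [-18.9 -46.9]
```

Call:
drive_tool([
  {"dx":-0.464,"dy":0.8,"dz":0.769,"wx":0,"wy":0,"wz":0,"grip":0},
  {"dx":0,"dy":0.9,"dz":0,"wx":0,"wy":0,"wz":0,"grip":0},
  {"dx":0,"dy":0.9,"dz":0,"wx":0,"wy":0,"wz":0,"grip":0},
  {"dx":0,"dy":0.9,"dz":0,"wx":0,"wy":0,"wz":0,"grip":0},
  {"dx":0,"dy":0.7,"dz":0,"wx":0,"wy":0,"wz":0,"grip":0},
  {"dx":0,"dy":0,"dz":0,"wx":0,"wy":0,"wz":0,"grip":0},
  {"dx":0,"dy":0,"dz":0,"wx":0,"wy":0,"wz":0,"grip":0},
])

```text
time_s: 58.12
position: [0.4488, 0.0211, 0.0821]
tcp_rot: [[0.171, 0.001, 0.985], [-0.985, -0.0, 0.171], [0.0, -1.0, 0.001]]
force: [0.5, -0.9, -0.2]
opening: 0.006
```

Run:
```python
from h import *
plan(*stand(-83,14),.0545,-80.1)
```

```text
t 58.1 pos [0.4488 0.0211 0.0821] ang -80.13 F [ 0.5 -0.9 -0.2] open 0.5 Rz-tilt [ 0.    -1.     0.001] j6 68.5
  wy total -0.0 (rows 0.0032185721987895346 ) shift now-axes [0.007 0.69  0.01 ] target-axes [0.007 0.69  0.01 ]
```

Call:
drive_tool([
  {"dx":0,"dy":0.35,"dz":0,"wx":0,"wy":0,"wz":0,"grip":0},
  {"dx":0,"dy":0.2,"dz":0,"wx":0,"wy":0,"wz":0,"grip":0},
  {"dx":0,"dy":0.1,"dz":0,"wx":0,"wy":0,"wz":0,"grip":0},
  {"dx":0,"dy":0.05,"dz":0,"wx":0,"wy":0,"wz":0,"grip":0},
  {"dx":0,"dy":0,"dz":0,"wx":0,"wy":0,"wz":0,"grip":0},
  {"dx":0,"dy":0,"dz":0,"wx":0,"wy":0,"wz":0,"grip":0},
])

```text
time_s: 58.88
position: [0.4481, 0.0213, 0.0552]
tcp_rot: [[0.172, 0.002, 0.985], [-0.985, -0.0, 0.172], [0.001, -1.0, 0.002]]
force: [-0.5, 0.4, 14.8]
opening: 0.005
```

Call:
drive_tool([
  {"dx":0,"dy":-0.35,"dz":0,"wx":0,"wy":0,"wz":0,"grip":0},
  {"dx":0,"dy":-0.35,"dz":0,"wx":0,"wy":0,"wz":0,"grip":0},
  {"dx":-0.53,"dy":0,"dz":0,"wx":0,"wy":0,"wz":0,"grip":0},
  {"dx":-0.52,"dy":0,"dz":0,"wx":0,"wy":0,"wz":0,"grip":0},
  {"dx":0,"dy":0,"dz":0,"wx":0,"wy":0,"wz":0,"grip":0},
  {"dx":0,"dy":0,"dz":0,"wx":0,"wy":0,"wz":0,"grip":0},
])

```text
time_s: 59.62
position: [0.4408, 0.0625, 0.082]
tcp_rot: [[0.172, 0.001, 0.985], [-0.985, -0.0, 0.172], [0.0, -1.0, 0.001]]
force: [0.2, 0.5, 0.3]
opening: 0.003
```

Run:
```python
from h import *
plan(*stand(-83,56),.0545,-80.1)
```

```text
t 59.6 pos [0.4408 0.0625 0.082 ] ang -80.11 F [0.2 0.5 0.3] open 0.3 Rz-tilt [ 0.    -1.     0.001] j6 73.8
  wy total -0.0 (rows 0.000984744537863705 ) shift now-axes [0.009 0.687 0.029] target-axes [0.009 0.687 0.029]
```

Call:
drive_tool([
  {"dx":0,"dy":0.35,"dz":0,"wx":0,"wy":0,"wz":0,"grip":0},
  {"dx":0,"dy":0.2,"dz":0,"wx":0,"wy":0,"wz":0,"grip":0},
  {"dx":0,"dy":0.1,"dz":0,"wx":0,"wy":0,"wz":0,"grip":0},
  {"dx":0,"dy":0.05,"dz":0,"wx":0,"wy":0,"wz":0,"grip":0},
  {"dx":0,"dy":0,"dz":0,"wx":0,"wy":0,"wz":0,"grip":0},
  {"dx":0,"dy":0,"dz":0,"wx":0,"wy":0,"wz":0,"grip":0},
])

```text
time_s: 60.38
position: [0.4408, 0.0621, 0.0552]
tcp_rot: [[0.172, 0.001, 0.985], [-0.985, -0.001, 0.172], [0.001, -1.0, 0.001]]
force: [-2.0, -3.1, 16.1]
opening: 0.006
```

Call:
drive_tool([
  {"dx":0,"dy":-0.35,"dz":0,"wx":0,"wy":0,"wz":0,"grip":0},
  {"dx":0,"dy":-0.35,"dz":0,"wx":0,"wy":0,"wz":0,"grip":0},
  {"dx":0.8,"dy":0,"dz":0,"wx":0,"wy":0,"wz":0,"grip":0},
  {"dx":0.85,"dy":0,"dz":0,"wx":0,"wy":0,"wz":0,"grip":0},
  {"dx":0.8,"dy":0,"dz":0,"wx":0,"wy":0,"wz":0,"grip":0},
  {"dx":0,"dy":0,"dz":0,"wx":0,"wy":0,"wz":0,"grip":0},
  {"dx":0,"dy":0,"dz":0,"wx":0,"wy":0,"wz":0,"grip":0},
])

```text
time_s: 61.25
position: [0.4566, -0.0333, 0.0818]
tcp_rot: [[0.171, -0.001, 0.985], [-0.985, 0.001, 0.171], [-0.001, -1.0, -0.001]]
force: [-0.9, 1.4, -0.0]
opening: 0.003
```

Run:
```python
from h import *
plan(*stand(-83,-42),.0545,-80.1)
```

```text
t 61.2 pos [ 0.4566 -0.0333  0.0818] ang -80.15 F [-0.9  1.4 -0. ] open 0.2 Rz-tilt [-0.001 -1.    -0.001] j6 61.9
  wy total -0.001 (rows 0.004778711595779785 ) shift now-axes [0.034 0.683 0.052] target-axes [0.034 0.683 0.052]
```

Call:
drive_tool([
  {"dx":0.03,"dy":0.35,"dz":0.04,"wx":0,"wy":0,"wz":0,"grip":0},
  {"dx":0,"dy":0.2,"dz":0,"wx":0,"wy":0,"wz":0,"grip":0},
  {"dx":0,"dy":0.1,"dz":0,"wx":0,"wy":0,"wz":0,"grip":0},
  {"dx":0,"dy":0.05,"dz":0,"wx":0,"wy":0,"wz":0,"grip":0},
  {"dx":0,"dy":0,"dz":0,"wx":0,"wy":0,"wz":0,"grip":0},
  {"dx":0,"dy":0,"dz":0,"wx":0,"wy":0,"wz":0,"grip":0},
])

```text
time_s: 62.0
position: [0.4587, -0.0339, 0.0551]
tcp_rot: [[0.172, 0.0, 0.985], [-0.985, 0.0, 0.172], [-0.0, -1.0, 0.0]]
force: [-2.0, 4.0, 19.3]
opening: 0.006
```

Call:
drive_tool([
  {"dx":0,"dy":-0.5,"dz":0,"wx":0,"wy":0,"wz":0,"grip":0},
  {"dx":0,"dy":-0.8,"dz":0,"wx":0,"wy":0,"wz":0,"grip":0},
  {"dx":0,"dy":-0.9,"dz":0,"wx":0,"wy":0,"wz":0,"grip":0},
  {"dx":0,"dy":-0.9,"dz":0,"wx":0,"wy":0,"wz":0,"grip":0},
  {"dx":0.867,"dy":0,"dz":-0.03,"wx":0,"wy":0,"wz":0,"grip":50},
  {"dx":0.867,"dy":0,"dz":-0.03,"wx":0,"wy":0,"wz":0,"grip":50},
  {"dx":0.867,"dy":0,"dz":-0.03,"wx":0,"wy":0,"wz":0,"grip":50},
  {"dx":0.867,"dy":0,"dz":-0.03,"wx":0,"wy":0,"wz":0,"grip":50},
])

```text
time_s: 63.0
position: [0.4778, -0.1728, 0.1773]
tcp_rot: [[0.172, -0.001, 0.985], [-0.985, 0.001, 0.172], [-0.001, -1.0, -0.001]]
force: [0.1, 0.3, 0.1]
opening: 0.373
```

Call:
drive_tool([
  {"dx":0.867,"dy":0,"dz":-0.03,"wx":0,"wy":0,"wz":0,"grip":50},
  {"dx":0.867,"dy":0,"dz":-0.03,"wx":0,"wy":0,"wz":0,"grip":50},
  {"dx":0,"dy":0,"dz":0,"wx":0,"wy":0.115,"wz":0,"grip":50},
  {"dx":0,"dy":0,"dz":0,"wx":0,"wy":0.115,"wz":0,"grip":50},
  {"dx":0,"dy":0,"dz":0,"wx":0,"wy":0.115,"wz":0,"grip":50},
  {"dx":0,"dy":0,"dz":0,"wx":0,"wy":0.115,"wz":0,"grip":50},
  {"dx":0,"dy":0,"dz":0,"wx":0,"wy":0,"wz":0,"grip":50},
  {"dx":0,"dy":0,"dz":0,"wx":0,"wy":0,"wz":0,"grip":50},
])

```text
time_s: 64.0
position: [0.4875, -0.2406, 0.1774]
tcp_rot: [[-0.521, -0.001, 0.854], [-0.854, 0.0, -0.521], [-0.0, -1.0, -0.001]]
force: [0.1, 0.1, 0.7]
opening: 0.573
```

```bash
cat >> h.py <<'E'
def knob(save=None):
    p,d,K,T=cap('wrist',save); C=cloud(d,K,T); m=((C[...,2]>.072)&(C[...,2]<.088)&(np.hypot(C[...,0]-.485,C[...,1]+.2395)<.035)).astype(np.uint8); m[235:]=0
    cnt=max(cv2.findContours(m,0,2)[0],key=cv2.contourArea); r=cv2.minAreaRect(ray(cnt[:,0],K,T,.0835)[:,:2].astype(np.float32)); print('knob',np.round(r[0],4),np.round(r[1],4),round(r[2],1))
E
python3 - <<'E'
from h import *
plan(.4852,-.2396,.092,-121.4); knob('w14.png')
E
```

```text
t 64.0 pos [ 0.4875 -0.2406  0.1774] ang -121.37 F [0.1 0.1 0.7] open 49.8 Rz-tilt [-0.    -1.    -0.001] j6 83.3
  wy total 0.0 (rows 0.003047439868544403 ) shift now-axes [ 0.008  2.135 -0.063] target-axes [ 0.008  2.135 -0.063]
knob [ 0.4898 -0.2429] [0.0135 0.0344] 58.6
```

Call:
drive_tool([
  {"dx":0.008,"dy":0.7,"dz":-0.063,"wx":0,"wy":0,"wz":0,"grip":50},
  {"dx":0,"dy":0.7,"dz":0,"wx":0,"wy":0,"wz":0,"grip":50},
  {"dx":0,"dy":0.5,"dz":0,"wx":0,"wy":0,"wz":0,"grip":50},
  {"dx":0,"dy":0.23,"dz":0,"wx":0,"wy":0,"wz":0,"grip":50},
  {"dx":0,"dy":0,"dz":0,"wx":0,"wy":0,"wz":0,"grip":50},
  {"dx":0,"dy":0,"dz":0,"wx":0,"wy":0,"wz":0,"grip":50},
])

```text
time_s: 64.8
position: [0.4859, -0.2403, 0.0933]
tcp_rot: [[-0.523, 0.001, 0.853], [-0.853, -0.001, -0.523], [0.0, -1.0, 0.002]]
force: [-0.0, 0.4, 0.9]
opening: 0.574
```

Call:
drive_tool([
  {"dx":0,"dy":0,"dz":0,"wx":0,"wy":0,"wz":0,"grip":4},
  {"dx":0,"dy":0,"dz":0,"wx":0,"wy":0,"wz":0,"grip":4},
  {"dx":0,"dy":0,"dz":0,"wx":0,"wy":0,"wz":0,"grip":4},
  {"dx":0,"dy":0,"dz":0,"wx":0,"wy":0,"wz":0,"grip":4},
  {"dx":0,"dy":0,"dz":0,"wx":0,"wy":0,"wz":0,"grip":4},
  {"dx":0,"dy":0,"dz":0,"wx":0,"wy":0,"wz":0,"grip":4},
])

```text
time_s: 65.55
position: [0.4852, -0.2402, 0.0926]
tcp_rot: [[-0.523, -0.0, 0.853], [-0.853, -0.0, -0.523], [0.001, -1.0, -0.0]]
force: [-0.9, -1.8, 1.7]
opening: 0.156
```

Call:
drive_tool([
  {"dx":0,"dy":0,"dz":0,"wx":0,"wy":-0.1085,"wz":0,"grip":4},
  {"dx":0,"dy":0,"dz":0,"wx":0,"wy":-0.1085,"wz":0,"grip":4},
  {"dx":0,"dy":0,"dz":0,"wx":0,"wy":-0.1085,"wz":0,"grip":4},
  {"dx":0,"dy":0,"dz":0,"wx":0,"wy":-0.1085,"wz":0,"grip":4},
  {"dx":0,"dy":0,"dz":0,"wx":0,"wy":-0.1085,"wz":0,"grip":4},
  {"dx":0,"dy":0,"dz":0,"wx":0,"wy":-0.1085,"wz":0,"grip":4},
  {"dx":0,"dy":0,"dz":0,"wx":0,"wy":-0.1085,"wz":0,"grip":4},
  {"dx":0,"dy":0,"dz":0,"wx":0,"wy":0,"wz":0,"grip":4},
])

```text
time_s: 66.55
position: [0.4852, -0.2393, 0.0926]
tcp_rot: [[0.598, -0.0, 0.802], [-0.802, 0.001, 0.598], [-0.001, -1.0, 0.0]]
force: [-0.2, 1.8, 2.2]
opening: 0.16
```

Call:
drive_tool([
  {"dx":0,"dy":0,"dz":0,"wx":0,"wy":0,"wz":0,"grip":40},
  {"dx":0,"dy":0,"dz":0,"wx":0,"wy":0,"wz":0,"grip":40},
  {"dx":0,"dy":0,"dz":0,"wx":0,"wy":0,"wz":0,"grip":40},
  {"dx":0,"dy":-0.5,"dz":0,"wx":0,"wy":0,"wz":0,"grip":40},
  {"dx":0,"dy":-1,"dz":0,"wx":0,"wy":0,"wz":0,"grip":40},
  {"dx":0,"dy":-1,"dz":0,"wx":0,"wy":0,"wz":0,"grip":40},
  {"dx":0,"dy":-1,"dz":0,"wx":0,"wy":0,"wz":0,"grip":40},
  {"dx":0,"dy":-0.5,"dz":0,"wx":0,"wy":0,"wz":0,"grip":40},
])

```text
time_s: 67.55
position: [0.4861, -0.2405, 0.255]
tcp_rot: [[0.599, 0.003, 0.801], [-0.801, -0.002, 0.599], [0.004, -1.0, 0.001]]
force: [1.3, -0.0, -0.0]
opening: 0.452
```

Call:
drive_tool([
  {"dx":0,"dy":0,"dz":0,"wx":0,"wy":0,"wz":0,"grip":40},
  {"dx":0,"dy":0,"dz":0,"wx":0,"wy":0,"wz":0,"grip":40},
])

```text
time_s: 67.8
position: [0.4847, -0.2395, 0.2515]
tcp_rot: [[0.599, -0.002, 0.801], [-0.801, 0.001, 0.599], [-0.002, -1.0, -0.001]]
force: [0.4, 0.6, -0.7]
opening: 0.459
```

Run:
```python
from h import *
plan(.154,-.606,.245,-75.7); knob('w15.png')
```

```text
t 67.8 pos [ 0.4847 -0.2395  0.2515] ang -53.19 F [ 0.4  0.6 -0.7] open 39.9 Rz-tilt [-0.002 -1.    -0.001] j6 15.1
  wy total 0.25 (rows 2.123723998178069 ) shift now-axes [  2.382   0.163 -12.11 ] target-axes [  6.837   0.163 -10.275]
knob [ 0.4854 -0.2384] [0.0441 0.0139] 36.5
```

Call:
drive_tool([
  {"dx":0.183,"dy":0,"dz":-0.93,"wx":0,"wy":0,"wz":0,"grip":40},
  {"dx":0.183,"dy":0,"dz":-0.93,"wx":0,"wy":0,"wz":0,"grip":40},
  {"dx":0.183,"dy":0,"dz":-0.93,"wx":0,"wy":0,"wz":0,"grip":40},
  {"dx":0.183,"dy":0,"dz":-0.93,"wx":0,"wy":0,"wz":0,"grip":40},
  {"dx":0.183,"dy":0,"dz":-0.93,"wx":0,"wy":0,"wz":0,"grip":40},
  {"dx":0.183,"dy":0,"dz":-0.93,"wx":0,"wy":0,"wz":0,"grip":40},
  {"dx":0.183,"dy":0,"dz":-0.93,"wx":0,"wy":0,"wz":0,"grip":40},
  {"dx":0.183,"dy":0,"dz":-0.93,"wx":0,"wy":0,"wz":0,"grip":40},
])

```text
time_s: 68.85
position: [0.281, -0.4654, 0.2509]
tcp_rot: [[0.599, -0.001, 0.801], [-0.801, 0.003, 0.599], [-0.003, -1.0, 0.001]]
force: [0.4, 0.2, -0.0]
opening: 0.458
```

Call:
drive_tool([
  {"dx":0.183,"dy":0,"dz":-0.93,"wx":0,"wy":0,"wz":0,"grip":40},
  {"dx":0.183,"dy":0,"dz":-0.93,"wx":0,"wy":0,"wz":0,"grip":40},
  {"dx":0.183,"dy":0,"dz":-0.93,"wx":0,"wy":0,"wz":0,"grip":40},
  {"dx":0.183,"dy":0,"dz":-0.93,"wx":0,"wy":0,"wz":0,"grip":40},
  {"dx":0,"dy":0,"dz":0,"wx":0,"wy":0,"wz":0,"grip":40},
  {"dx":0,"dy":0,"dz":0,"wx":0,"wy":0,"wz":0,"grip":40},
])

```text
time_s: 69.6
position: [0.1808, -0.5766, 0.2511]
tcp_rot: [[0.599, 0.0, 0.801], [-0.801, 0.004, 0.599], [-0.003, -1.0, 0.002]]
force: [0.3, -0.1, 0.9]
opening: 0.463
```

Run:
```python
from h import *
p,d,K,T=cap('top','t16.png'); C=cloud(d,K,T)
for i,(x,y) in enumerate([(65,40),(65,-40),(-15,40),(-15,-40)]):
    w=np.array([.5344,.0207])+rotm(9.9)@np.array([x,y])/1000
    m=(C[...,2]>.066)&(C[...,2]<.09)&(np.hypot(C[...,0]-w[0],C[...,1]-w[1])<.04); vv,uu=np.nonzero(m); q=C[m]
    print(i+1,'n',m.sum(),'zmax',q[:,2].max().round(4),'centre',(rotm(-9.9)@(q[:,:2].mean(0)-[.5344,.0207])*1000).round(1))
for n,(u,v) in dict(bar=(239,241),rnd=(218,246),sq=(203,249)).items(): print(n,np.median(C[v-2:v+3,u-2:u+3,2]).round(4))
a=cv2.imread('pics/t16.png'); cv2.imwrite('pics/c16.png',cv2.resize(a[145:295,90:370],None,fx=2.85,fy=2.85,interpolation=cv2.INTER_CUBIC))
```

```text
1 n 227 zmax 0.0869 centre [63.  38.6]
2 n 227 zmax 0.0862 centre [ 62.9 -41.1]
3 n 230 zmax 0.0859 centre [-16.1  38.9]
4 n 234 zmax 0.0846 centre [-18.8 -42.6]
bar 0.0374
rnd 0.0383
sq 0.0377
```

View pics/c16.png

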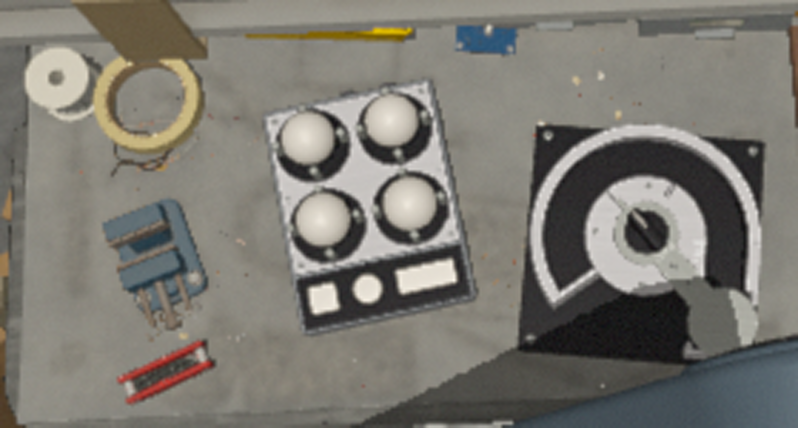

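All four balls are in their nests, the cover is shut, the keys are up and the tools haven't moved. I'm handing in.

```bash
python3 -c "
from rig import workorder
print(workorder.hand_in())"
```

```text
the job is handed in; nothing more can be done
None
```

The job is handed in, at about 70 s on the robot's clock. There were four balls, and all of them are seated in the nests. The hand-in reports no verdict, so what follows is from my own checks.

- **Cover:** I turned it about 68° until its pointer stood at the double line, and turned it back at the end. The knob then lay within 0.3° of where it started.
- **Balls:** I pushed them round to the exit one at a time, lifted each out and seated them in the order nest 2, 1, 3, 4. No ball was seen knocked aside.
- **Keys:** I pressed round, square and bar in that order. Each went down to its stop at 15–19 N, measured at the tool.
- **Last look from above:** All four balls stood in their nests at the right height, and all three key tops were back at 37–38 mm. The roll of tape and the hex keys were where they started. The screwdriver was not clearly in this view, but the arm never worked near where I took it to lie. The arm had backed well away.

**Two small disagreements:**
- In that last view the ball in nest 4 read about 2.5 mm off the others. That is within the camera error plus the nest's 2 mm of play, and it had looked centred in the wrist camera.
- The top and wrist cameras differed by about 2 mm on the poses, so I used the average for the stand.

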